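# Load the gel caster and latch its end gate

## Task

Set up the gel caster for pouring: put every casting tray from the bench into a lane of its own, pushed fully home against the end wall and against the rib on its right-hand side as seen from the robot. Then stand the blue gate in front of them with its sealing strip towards the trays, hook both latch bails over the gate's keepers and push both levers down past centre, so that the gate is clamped tight with all trays still in register. Leave the other things on the bench alone.

Things in the scene. Friction and masses are not known exactly. Their poses are not given: they have to be found in the camera images.
- caster: Gel caster, fixed to the bench. Origin: centre of its underside; x from its open front (robot side) to its end wall, y to its left, z up. In mm: blue base plate x -85..75, y -200..200, top (the bed) z 8. White end wall: inner face x 55, top z 50. White cheeks: |y| 126..138, x -23..55, top z 50. White latch ledges: |y| 138..198, x -23..70, top z 18.
- lane_a (a point): Left lane: where a tray's origin lies when its end touches the end wall and its right-hand (-y) side touches the lane's rib. Axes as the caster's. Each lane runs along x between two yellow ribs, 5 mm high, 6 mm wide, with 6 mm of play: the right one, which counts, has its face 22 mm to -y of this point, the left one 28 mm to +y.
- lane_b (a point): The same for the middle lane. Lanes are 74 mm apart.
- lane_c (a point): The same for the right lane.
- gate_home (a point): Where the gate's origin lies when it stands home, centred: on the base plate (z 8 mm) in front of the lanes, its sealing face bearing on the front faces of cheeks and ledges, which lie 12 mm to +x of this point. Axes as the caster's. Trays pushed home end 3 mm short of the gate; a tray left further out keeps it from closing.
- tray_a: Amber acrylic gel casting tray, 75 mm long (its x), 44 mm wide (its y), 24 mm high; 4 mm floor and 4 mm walls along both long sides, open at the ends, a red strip across the floor near one end. Origin: centre of the underside, z up. About 60 g. Either end may face the end wall. May be absent.
- tray_b: Another such tray. May be absent.
- tray_c: Another such tray. May be absent.
- gate: Blue gate, loose, standing upright: bar 396 mm long (y), 24 mm thick (x), 0.4 kg. Origin: centre of the underside; +x is the sealing face (black strip). Middle 274 mm long, 42 mm high, with a grip fin on top: 12 mm thick (x), 50 mm long (y), to 72 mm. Ears 13 mm high, each with a steel keeper at y +-171: a post 14 mm wide, x 2.5..12, to 31 mm, its top lip (27 to 31 mm) reaching to x -1.
- lever_left (a joint): Left (+y) latch's lever with red handle, rad: 0 closed (lies back along the ledge towards the end wall, dropping 7 degrees), grows as it swings up and over to the front; upright at 1.69, limit 2.3. Axis along the caster's y through (-1, 171, 30) mm in its frame. 58 mm long, 14 mm wide (y), 5 mm thick (9 in the red grip). Friction 0.06 N m: it stays where it is left.
- lever_right (a joint): Right (-y) latch's lever, the same at y -171 mm. With its bail hooked, either lever is tight from about 1 down and passes dead centre at about 0.2; below that the bail's spring pulls it shut. It takes a few newtons at the handle.
- bail_left: Left latch's bail: steel loop, its arms hinged on the lever's middle line 13 mm from the lever's axis. Origin on that hinge (moves as it stretches); -x points along the arms to the cross bar (7 mm thick, 29 mm wide in y, 45 mm from the hinge). Beyond it a yellow finger tab, 47 to 68 mm from the hinge, 24 mm wide, 4.5 mm thick. Folds only on the lever's front side. Friction carries it along with the lever while it stands steep; below some 40 degrees it drops.
- bail_right: Right latch's bail, the same. Either stretches up to 8 mm at 3 N per mm. With the lever at 1.9 to 2.2 the cross bar comes down 5 to 8 mm clear in front of the lip of a gate standing home; with the lever under about 1.5 it is too short to pass the lip. Closing the lever draws the gate in by up to 10 mm, then stretches the bail about 3 mm.
- cross_left (a point): Left bail: centre of its cross bar. Hooked, it lies on the -x side of the keeper's post and under its lip: when drawn tight, at x -1, z 18 mm in the gate's frame, at the keeper's y. Pressing the finger tab down from above brings it there.
- cross_right (a point): Right bail: centre of its cross bar, as for the left one.
- comb: black gel comb lying flat, 62 x 26 mm, 8 mm thick. Not part of the job.
- pipette: black and white hand pipette lying on the bench, about 220 mm long, 24 mm thick. Not part of the job.
- tip_box: blue box of yellow pipette tips, 120 x 82 x 56 mm high. Not part of the job.
- tube_rack: orange rack with capped tubes, 55 x 125 mm, 46 mm high. Not part of the job.
- flask: conical glass flask, 82 mm wide, 118 mm high. Not part of the job.
- buffer: white bottle with a blue cap, 70 mm wide, 160 mm high. Not part of the job.
- weigh_dish: shallow white square dish, 80 x 80 x 18 mm. Not part of the job.
There are look-alikes about, which are no part of the job. Leave any black or turquoise look-alike of the tray_c alone.

How it is judged:
On the way, in this order (a step that is already met when the one before it is completed fails the run):
1. every tray present lies in a lane of its own, home against the end wall and the lane's rib (x of tray_a in the frame of caster between 0.015 and 0.0195 m and z of tray_a in the frame of caster between 0.006 and 0.0105 m and angle between the x axis of each of tray_a, tray_b, tray_c and the x axis of caster, either way round below 0.05 rad and angle between each of tray_a, tray_b, tray_c's own z axis and vertical below 0.05 rad and (y of tray_a in the frame of caster between 0.0715 and 0.0775 m or y of tray_a in the frame of caster between -0.0025 and 0.0035 m or y of tray_a in the frame of caster between -0.0765 and -0.0705 m) and x of tray_b in the frame of caster between 0.015 and 0.0195 m and z of tray_b in the frame of caster between 0.006 and 0.0105 m and (y of tray_b in the frame of caster between 0.0715 and 0.0775 m or y of tray_b in the frame of caster between -0.0025 and 0.0035 m or y of tray_b in the frame of caster between -0.0765 and -0.0705 m) and x of tray_c in the frame of caster between 0.015 and 0.0195 m and z of tray_c in the frame of caster between 0.006 and 0.0105 m and (y of tray_c in the frame of caster between 0.0715 and 0.0775 m or y of tray_c in the frame of caster between -0.0025 and 0.0035 m or y of tray_c in the frame of caster between -0.0765 and -0.0705 m)), for 0.2 s.
2. the gate stands on the apron in front of the trays, sealing strip towards them (x of gate in the frame of caster between -0.053 and -0.032 m and x of caster in the frame of gate above 0 m and y of gate in the frame of caster between -0.012 and 0.012 m and z of gate in the frame of caster below 0.0115 m and angle between gate's own z axis and vertical below 0.08 rad and angle between the x axis of gate and the x axis of caster, either way round below 0.08 rad), for 0.2 s.
At the end, for the whole second after the job is handed in: Each tray present lies flat in its own lane, within 2.5 mm of end wall and rib, square within 0.05 rad; the gate stands upright within 2.5 mm of its bearing faces, 10 mm of centre, 0.03 rad of square; both levers under 0.12 rad, each bail pulling on the gate with over 4 N; all at rest (all of step 1 and x of gate in the frame of caster between -0.0375 and -0.0335 m and x of caster in the frame of gate above 0 m and y of gate in the frame of caster between -0.01 and 0.01 m and z of gate in the frame of caster below 0.0105 m and angle between gate's own z axis and vertical below 0.05 rad and angle between the x axis of gate and the x axis of caster, either way round below 0.03 rad and value of joint each of lever_left, lever_right below 0.12 rad and contact force between each of bail_left, bail_right and gate above 4 N and linear speed of each of gate, tray_a, tray_b, tray_c below 0.02 m/s); the robot touches nothing.
It fails at once if one of the other things on the bench is moved by more than 40 mm (distance of any of comb, pipette, tip_box, tube_rack, flask, buffer, weigh_dish from where it was at the start of the episode above 0.04 m).
Of tray_a, tray_b, tray_c only 2 to 3 are there at a start; the rules pass over those that are not, and their reading is None.
At some moment in a run one of tray_a, tray_b, tray_c may be knocked a few centimetres aside while the robot is not near it.
It also fails if it takes over 210 s, if anything falls off the work surface, if the arm or the gripper's body presses on something with over 40 N, if the wrist force passes 120 N, or if a joint passes its speed limit or range.

## Robot

A 6-joint arm with a two-finger parallel gripper is mounted at the origin on the work surface. World frame = base frame: x ahead of the robot, y to its left, z up, the work surface at z = 0. Lengths are in m, angles in rad, forces in N, time in s.
With the tool pointing down it reaches from about 0.4 to 0.825 m from the base axis. Payload 7 kg.
Tool frame: the origin (TCP) lies midway between the tips of the shut fingers; the grasp point (between the pads) lies 19 mm behind it; z points along the fingers, x is the direction in which the jaws open and shut, and the axes are right-handed (so a half turn about z gives the same grasp; the last joint's range is limited). The gripper opens to 88 mm and grips with 3 to 60 N. Pads are 19 mm wide; open, the fingers measure 130 mm over their backs; the gripper's body (78 mm by 193 mm) begins 47 mm behind the grasp point.
Start: joints at [-0.941, 0.359, 0.012, 0, -1.224, -0.288], TCP at [0.226, -0.636, 0.227] pointing down, gripper open.
Joint ranges: [-3.07, 3.07], [-1.43, 2.12], [-1.02, 1.25], [-3.03, 1.67], [-3.05, -0], [-3.03, 3.03]. Speed limits (rad/s): [2.39, 2.39, 3.01, 3.14, 3.14, 3.14].

## Interface

Orientations are given as [roll, pitch, yaw] about the fixed x, y, z axes, in that order (R = Rz(yaw) Ry(pitch) Rx(roll)).
In Python, from station import arm, grab_frame, camera_params gives the robot as it stands.
- The arm moves only by the shell command python3 -m handwheel 'ROWS' [FORCE]. ROWS is JSON, a list that holds one entry, the list of rows, each a list of 5 numbers: the finger opening in m, from 0 to 0.0876, then the shift along the tool's x, y, z in m, then the turn about the tool's z in degrees. A call has 1 to 20 rows; each row is the pose to reach, as a shift and turn from the pose measured when the call began, along the tool's axes at that moment; what a row does not reach only later rows make up. A row lasts 1/12 s, in which the tool goes at most 41.7 mm and 7.16 degrees, less where a joint would pass 70% of its speed; a pose out of reach is approached as far as the arm can. A call with a gripper value outside its range is refused whole. The fingers move at their own pace and stop on an object; FORCE is the grip in N (left out, the last holds). Time passes only in rows, so rows that repeat a pose let the fingers close. It gives the time, the measured TCP pose, the force and the opening at its end, in the units of the state.
- arm.get_state(): the state, without advancing time (a new reading comes with each control period).
- grab_frame(name): name is "scene" or "top" or "wrist"; returns the picture (480x640x3 uint8, blue, green, red); there is no depth.
- camera_params(name): a dict with "intrinsics" (3x3 intrinsics, pixels), "R" (3x3) and "t" (3): a world point X has camera coordinates R X + t; the wrist camera has in their place "tool_from_camera" (4x4, takes a point from camera to tool coordinates, whose origin is the TCP and whose axes are the tool frame's). Camera axes: x right, y down, z forward; pixel columns grow to the right and rows downward; lengths in m; the calibration is good to about 2 mm. A picture is of the moment at which its call begins: read the wrist's pose just before it. camera_params takes no time and is no camera call.
- arm.job_done(): hands the job in, once; it reports no verdict.
The state is a dict: "t": time; "q": joint angles; "qd": joint speeds; "joint_efforts": joint torques, N m; "eef_pos": TCP position; "ee_rot": TCP orientation; "force": force on the tool from outside, world axes, zero at the start; "moment": the same for the moment, N m; "width": finger opening in m.
Only numpy, scipy, OpenCV 4.12 (cv2) and the standard library are available. Lean on these libraries where they do the work, as an engineer would, in place of code of your own. Each camera call takes 0.05 s, during which the arm holds its last target.

## Working session

There is one attempt and no reset: what is moved stays moved. The work goes in short steps, Python scripts to look and compute and a shell command to move; the robot and the scene stay as the last step left them, time stands still between calls to the robot, and variables do not carry over. Pictures are saved under pics/ and viewed, and the job is handed in when it is done.

```bash
ls -la; mkdir -p pics; python3 - <<'E'
from station import arm, grab_frame, camera_params
import cv2
for n in ["scene","top","wrist"]:
    cv2.imwrite(f"pics/{n}0.png",grab_frame(n))
    print(n,camera_params(n))
print(arm.get_state())
E
```

```text
total 12
drwxr-xr-x  3 agent agent 4096 Dec  7 06:35 .
drwxr-xr-x 23 root  root  4096 Dec  7 06:35 ..
drwxr-xr-x  2 agent agent 4096 Dec  7 06:35 pics
scene {'intrinsics': array([[558.4256282 ,   0.        , 319.60751076],
       [  0.        , 558.4256282 , 234.60746103],
       [  0.        ,   0.        ,   1.        ]]), 'R': array([[ 0.66117203,  0.75010743,  0.01379807],
       [ 0.58734705, -0.50609129, -0.63158139],
       [-0.46677081,  0.4256882 , -0.77518679]]), 't': array([-0.35221567, -0.26879238,  1.72314784])}
top {'intrinsics': array([[438.14630956,   0.        , 324.06079796],
       [  0.        , 438.14630956, 239.4601214 ],
       [  0.        ,   0.        ,   1.        ]]), 'R': array([[-1.61023431e-02, -9.99869470e-01, -1.32565520e-03],
       [-9.93791024e-01,  1.61504060e-02, -1.10084356e-01],
       [ 1.10091396e-01, -4.55191826e-04, -9.93921364e-01]]), 't': array([0.01306815, 0.52709605, 0.98876972])}
wrist {'intrinsics': array([[381.63132998,   0.        , 316.73083664],
       [  0.        , 381.63132998, 243.97679707],
       [  0.        ,   0.        ,
[... 316 characters left out ...]
,  0.00000000e+00,  0.00000000e+00,
         1.00000000e+00]])}
{'t': 0.15, 'q': array([-9.40888408e-01,  3.59246416e-01,  1.13048484e-02, -2.55541191e-04,
       -1.22414987e+00, -2.88116724e-01]), 'qd': array([ 0.00068622, -0.00133289,  0.00326508,  0.00042535,  0.00063904,
       -0.00143056]), 'joint_efforts': array([-2.08248515e-03, -5.83274925e+01,  2.93289113e+01,  7.00119808e+00,
        8.72194476e-03, -1.09806779e-04]), 'eef_pos': array([ 0.22610407, -0.63561119,  0.22583767]), 'ee_rot': array([-3.14145498e+00, -1.30999400e-03,  1.91250046e+00]), 'force': array([0.07746195, 0.28170464, 0.48979307]), 'moment': array([0.03963711, 0.03847672, 0.01597677]), 'width': 0.0873547162340817}
```

View pics/top0.png

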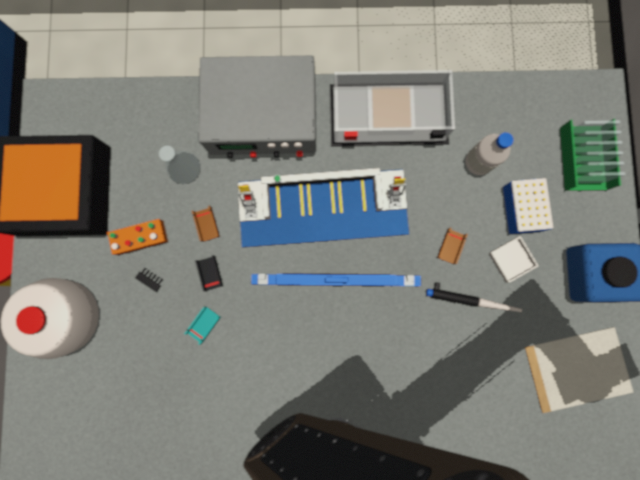

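View pics/scene0.png

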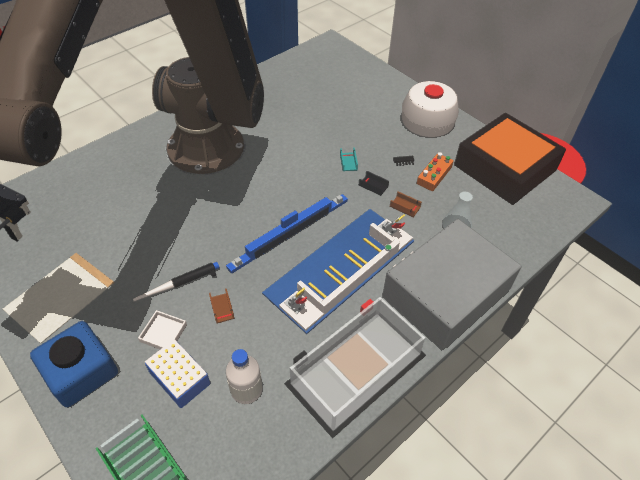

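View pics/wrist0.png

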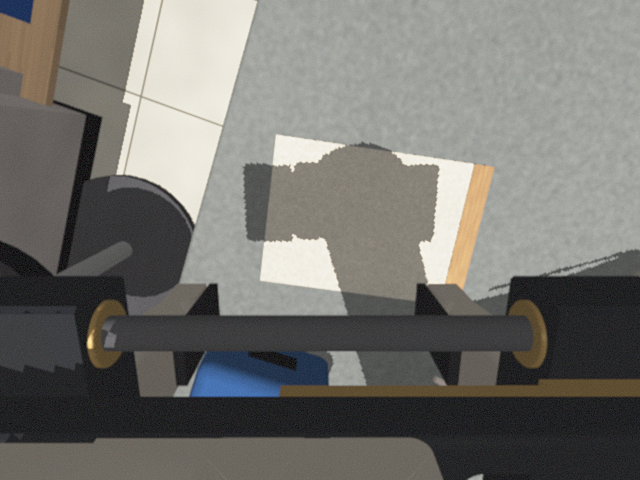

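Amber trays: top (206,223) and (452,245), matching scene (405,204) and (222,305). Look-alikes to leave alone: black tray at top (209,273), turquoise at (204,325). The gate is at (336,281) and the caster at (323,210).

```bash
cat > h.py <<'E'
import numpy as np, cv2
from station import arm, grab_frame, camera_params
from scipy.spatial.transform import Rotation as Ro
def cam(name, st=None):
    p=camera_params(name); K=np.array(p["intrinsics"])
    if name!="wrist":
        R=np.array(p["R"]);t=np.array(p["t"]); return K,R.T,-R.T@t   # world_from_cam R, centre
    T=np.array(p["tool_from_camera"]); st=st or arm.get_state()
    Rt=Ro.from_euler("xyz",st["ee_rot"]).as_matrix()
    return K,Rt@T[:3,:3],Rt@T[:3,3]+st["eef_pos"]
def ray(c,uv):
    K,R,o=c; d=R@np.linalg.solve(K,[uv[0],uv[1],1.]); return o,d/np.linalg.norm(d)
def plane(c,uv,z):
    o,d=ray(c,uv); return o+d*(z-o[2])/d[2]
def proj(c,X):
    K,R,o=c; p=K@(R.T@(np.asarray(X)-o)); return p[:2]/p[2]
def tri(obs):
    A=np.zeros((3,3));b=np.zeros(3)
    L=[ray(c,uv) for c,uv in obs]
    for o,d in L:
        P=np.eye(3)-np.outer(d,d);A+=P;b+=P@o
    X=np.linalg.solve(A,b); return X,[np.linalg.norm((np.eye(3)-np.outer(d,d))@(X-o)) for o,d in L]
def blobs(img,lo,hi,amin=60):
    m=cv2.inRange(cv2.cvtColor(img,cv2.COLOR_BGR2HSV),np.array(lo),np.array(hi))
    cs,_=cv2.findContours(m,cv2.RETR_EXTERNAL,cv2.CHAIN_APPROX_NONE)
    return [(cv2.contourArea(c),cv2.minAreaRect(c),c) for c in cs if cv2.contourArea(c)>amin]
def snap(name,fn=None):
    st=arm.get_state(); im=grab_frame(name)
    if fn: cv2.imwrite("pics/"+fn,im)
    return im,cam(name,st)
def totool(dw,st=None):
    st=st or arm.get_state(); return Ro.from_euler("xyz",st["ee_rot"]).as_matrix().T@np.asarray(dw)
E
python3 - <<'E'
from h import *
cT=cam("top");cS=cam("scene")
T=cv2.imread("pics/top0.png");S=cv2.imread("pics/scene0.png")
for n,im,c in(("top",T,cT),("scene",S,cS)):
    for a,r,_ in blobs(im,(5,120,60),(16,255,255)): 
        print(n,"amber",a,np.round(r[0]),np.round(r[1]),round(r[2]),plane(c,r[0],.012).round(3))
    for a,r,_ in blobs(im,(104,120,90),(122,255,255)): print(n,"blue",a,np.round(r[0]),np.round(r[1]),round(r[2]),plane(c,r[0],.01).round(3))
for n,im,x,y,w in(("a",T,170,180,90),("b",T,410,200,90),("cast",T,230,160,200)):
    h=int(w*.75) if n!="cast" else 150
    cv2.imwrite(f"pics/c_{n}.png",cv2.resize(im[y:y+h,x:x+w],None,fx=800/w/1.0*.99,fy=800/w*.99,interpolation=2))
E
```

```text
top amber 534.5 [452. 246.] [19. 31.] 20 [ 0.509 -0.296  0.012]
top amber 1199.5 [137. 237.] [25. 57.] 75 [0.543 0.448 0.012]
top amber 521.0 [205. 224.] [31. 19.] 74 [0.571 0.285 0.012]
top amber 6107.0 [ 41. 182.] [78. 82.] 90 [0.679 0.681 0.012]
top blue 1271.5 [336. 280.] [133.  11.] 1 [ 0.434 -0.021  0.01 ]
top blue 3014.5 [611. 272.] [57. 55.] 90 [ 0.44  -0.668  0.01 ]
top blue 5941.5 [323. 211.] [ 58. 166.] 85 [0.597 0.007 0.01 ]
top blue 157.0 [505. 140.] [13. 15.] 45 [ 0.765 -0.437  0.01 ]
scene amber 420.5 [221. 306.] [30. 18.] 75 [ 0.508 -0.296  0.012]
scene amber 266.5 [405. 205.] [27. 12.] 27 [0.574 0.282 0.012]
scene amber 567.0 [435. 171.] [20. 40.] 38 [0.538 0.448 0.012]
scene amber 2370.5 [513. 145.] [74. 43.] 32 [0.62  0.723 0.012]
scene blue 119.5 [168. 387.] [55. 30.] 17 [ 0.603 -0.503  0.01 ]
scene blue 170.5 [239. 357.] [14. 15.] 45 [ 0.645 -0.343  0.01 ]
scene blue 3231.0 [ 69. 357.] [51. 68.] 57 [ 0.394 -0.632  0.01 ]
scene blue 113.0 [359. 286.] [  3. 141.] 50 [ 0.685 -0.002  0.01 ]
scene blue 3502.0 [330. 266.] [ 42. 140.] 52 [ 0.591 -0.015  0.01 ]
scene blue 1115.5 [284. 228.] [ 20. 137.] 58 [ 0.417 -0.027  0.01 ]
```

View pics/c_b.png

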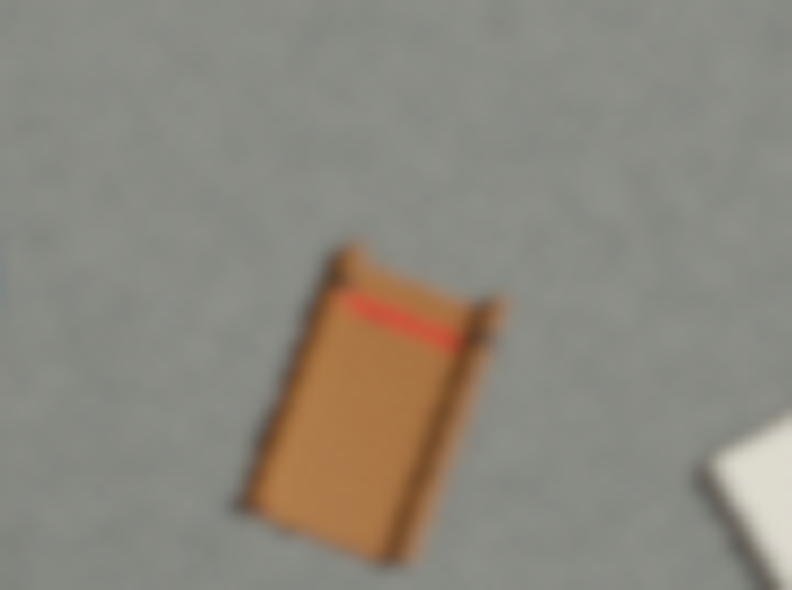

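View pics/c_cast.png

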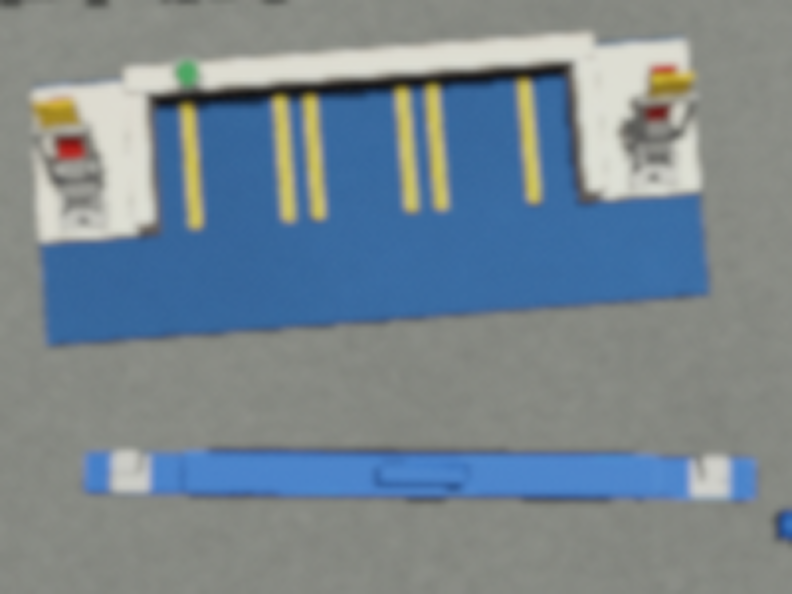

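View pics/c_a.png

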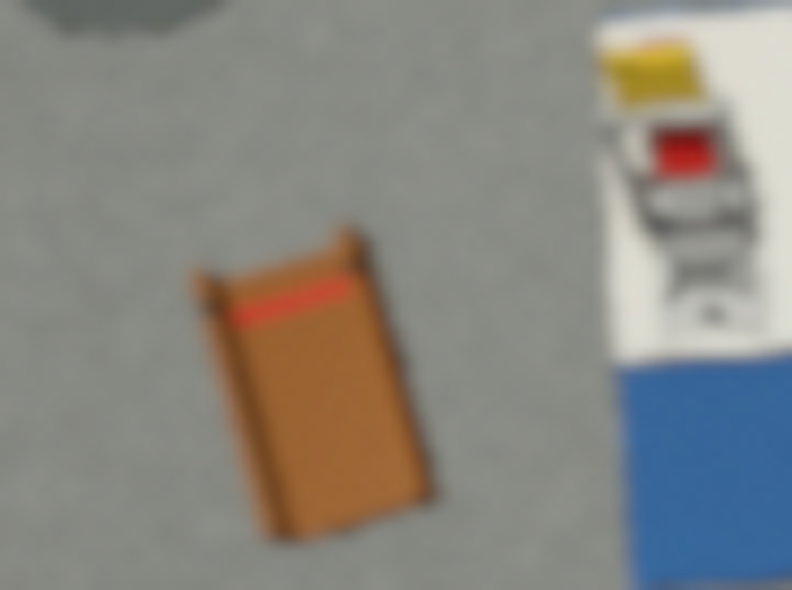

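```bash
python3 -m handwheel '[[[0.0876,0.02,0.03,0,6],[0.0876,0.05,0.07,0.005,12],[0.0876,0.08,0.11,0.01,18],[0.0876,0.1,0.15,0.015,24],[0.0876,0.12,0.19,0.02,30],[0.0876,0.145,0.23,0.025,36],[0.0876,0.17,0.27,0.03,40],[0.0876,0.19,0.31,0.03,40],[0.0876,0.21,0.345,0.03,40],[0.0876,0.22,0.37,0.03,40],[0.0876,0.2255,0.38,0.03,40],[0.0876,0.2255,0.38,0.03,40],[0.0876,0.2255,0.38,0.03,40],[0.0876,0.2255,0.38,0.03,40]]]' 20; python3 - <<'E'
from h import *
im,c=snap("wrist","w1.png"); print(arm.get_state()["q"],c[2])
E
```

```text
t: 1.32
eef_pos: [0.5084, -0.2955, 0.1957]
ee_rot: [-3.14, -0.001, 1.215]
force: [-0.8, -0.3, -0.2]
width: 0.0877
[-1.96043172e-01  2.39665899e-01 -2.28277366e-01 -1.18393872e-03
 -1.10424028e+00 -1.73084284e+00] [ 0.44400743 -0.27072806  0.35509989]
```

View pics/w1.png

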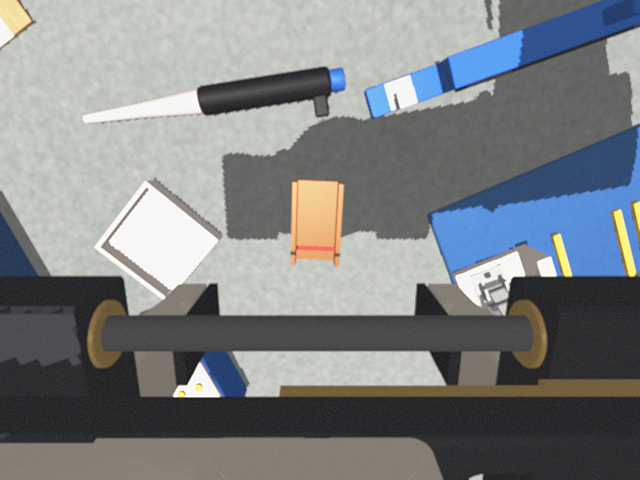

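```bash
python3 - <<'E'
from h import *
im=cv2.imread("pics/w1.png"); st=arm.get_state(); c=cam("wrist",st)
for a,r,ct in blobs(im[:275],(5,110,120),(18,255,255),400):
    b=cv2.boxPoints(r); print(a,r)
    for z in(.0,.024): 
        P=np.array([plane(c,p,z) for p in b]); print(z,P.round(4)[:,:2].tolist(), np.linalg.norm(P[0]-P[1]),np.linalg.norm(P[1]-P[2]),P.mean(0))
cv2.imwrite("pics/k.png",cv2.resize(im[150:280,260:380],None,fx=4,fy=4))
# height: triangulate tray centre red strip from top+wrist
T=cv2.imread("pics/top0.png");cT=cam("top")
for n,I,c2 in(("w",im[:275],c),("t",T,cT)):
  for lo,hi in(((0,150,120),(4,255,255)),((172,150,120),(180,255,255))):
    for a,r,_ in blobs(I,lo,hi,8): print(n,a,r,plane(c2,r[0],.004).round(4))
cv2.imwrite("pics/k2.png",cv2.resize(im[60:130,350:640],None,fx=2.7,fy=2.7))
cv2.imwrite("pics/k3.png",cv2.resize(im[180:290,420:640],None,fx=3.6,fy=3.6))
E
```

```text
3558.0 ((316.041259765625, 222.59278869628906), (50.72035598754883, 84.9123306274414), 2.6025619506835938)
0.0 [[0.5428, -0.3368], [0.4677, -0.3033], [0.4859, -0.2603], [0.5624, -0.2912]] 0.08227265213937077 0.04678503330907366 [ 0.51469372 -0.29790106  0.        ]
0.024 [[0.5361, -0.3324], [0.466, -0.3012], [0.4831, -0.261], [0.5543, -0.2898]] 0.0767136101563703 0.043623837485452455 [ 0.50989345 -0.29609501  0.024     ]
t 559.5 ((30.5, 320.0), (26.0, 27.0), 90.0) [0.3519 0.6931 0.004 ]
t 29.0 ((211.44119262695312, 283.7647705078125), (3.1529629230499268, 13.581995010375977), 75.96376037597656) [0.4294 0.2714 0.004 ]
t 9.0 ((127.5, 242.50001525878906), (4.242640495300293, 2.8284268379211426), 45.0) [0.5303 0.4725 0.004 ]
t 489.5 ((6.5, 257.0), (48.0, 13.0), 90.0) [0.5004 0.7585 0.004 ]
t 9.0 ((138.0, 228.5), (3.0, 4.0), 90.0) [0.5636 0.4485 0.004 ]
t 12.5 ((247.5, 197.5), (3.0, 5.0), 90.0) [0.6346 0.1871 0.004 ]
t 13.5 ((252.5, 154.5), (3.0, 5.0), 90.0) [0.7408 0.1753 0.004 ]
t 44.0 ((350.5, 134.0), (4.0, 11.0), 90.0) [ 0.7884 -0.0643  0.004 ]
```

View pics/k.png

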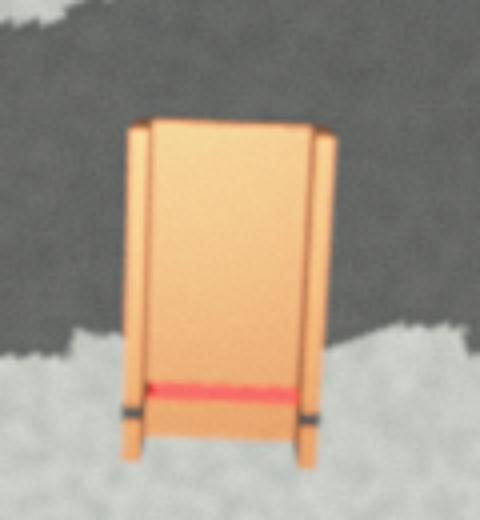

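View pics/k2.png

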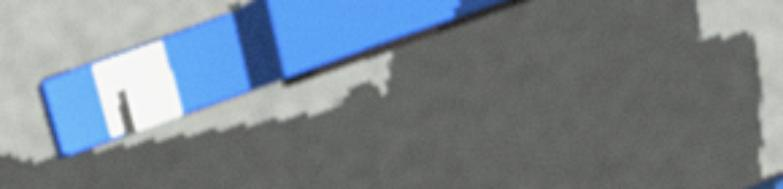

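View pics/k3.png

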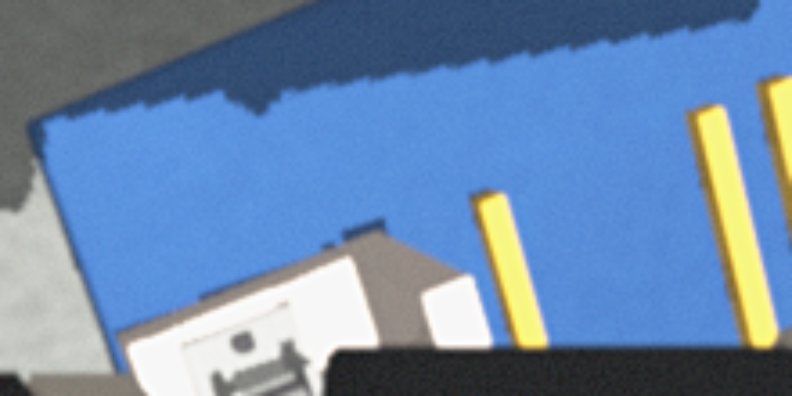

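Close crop confirms the amber U-shaped tray with its red strip at wrist (316,222), opening upwards. Centre is (0.510,-0.296), yaw -23°. Descend and grip.

```bash
python3 -m handwheel '[[[0.0876,0,0.001,0.03,2.5],[0.0876,0,0.001,0.07,2.5],[0.0876,0,0.001,0.11,2.5],[0.0876,0,0.001,0.145,2.5],[0.0876,0,0.001,0.17,2.5],[0.0876,0,0.001,0.183,2.5],[0.0876,0,0.001,0.1875,2.5],[0.0876,0,0.001,0.1875,2.5],[0.03,0,0.001,0.1875,2.5],[0.03,0,0.001,0.1875,2.5],[0.03,0,0.001,0.1875,2.5],[0.03,0,0.001,0.1875,2.5],[0.03,0,0.001,0.1875,2.5],[0.03,0,0.001,0.1875,2.5]]]' 20; python3 - <<'E'
from h import *
im,c=snap("wrist","w2.png");im,c=snap("top","t2.png")
E
```

```text
t: 2.53
eef_pos: [0.509, -0.2962, 0.0089]
ee_rot: [-3.141, -0.001, 1.171]
force: [0.2, 0.4, 0.3]
width: 0.0531
```

View pics/w2.png

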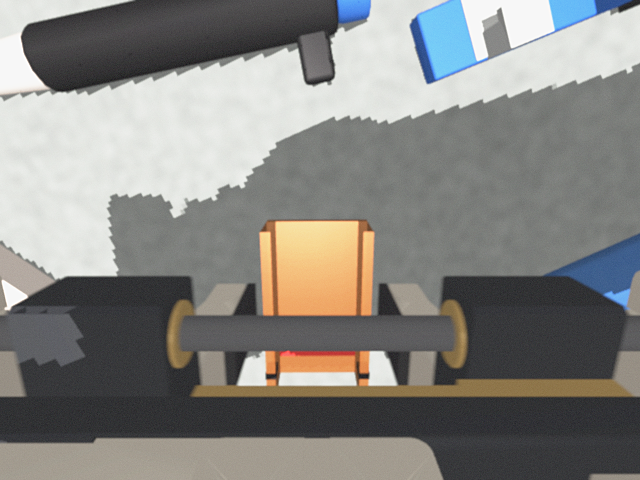

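```bash
python3 -m handwheel '[[[0.03,0,0,0,0],[0.03,0,0,0,0],[0.03,0,0,0,0],[0.03,0,0,0,0],[0.03,0,0,-0.01,0],[0.03,0,0,-0.03,0],[0.03,0,0,-0.06,0],[0.03,0,0,-0.09,0],[0.03,0,0,-0.11,0],[0.03,0,0,-0.12,0]]]' 20; python3 - <<'E'
from h import *
T=cv2.imread("pics/top0.png");cT=cam("top")
# yellow ribs in top
for a,r,ct in blobs(T,(22,60,100),(32,255,255),20):
    if 230<r[0][0]<420: print("rib?",a,np.round(r[0],1),np.round(r[1],1),plane(cT,r[0],.013).round(4))
B=[x for x in blobs(T,(104,120,60),(122,255,255),3000) if 300<x[1][0][0]<350][0]
ct=B[2].reshape(-1,2).astype(float)
# bottom (front) edge points
pts=[]
for u in range(255,400,3):
    col=cv2.cvtColor(T,cv2.COLOR_BGR2LAB)[:,u,2].astype(float)  # blue: low b
    ys=ct[np.abs(ct[:,0]-u)<1][:,1]; v=int(ys.max()); seg=col[v-5:v+6]; mid=(seg[0]+seg[-1])/2
    k=np.where((seg[:-1]<mid)&(seg[1:]>=mid))[0]
    if len(k): k=k[-1]; pts.append((u,v-5+k+(mid-seg[k])/(seg[k+1]-seg[k])))
pts=np.array(pts); P=np.array([plane(cT,p,.004) for p in pts])
f=cv2.fitLine(P[:,:2].astype(np.float32),cv2.DIST_HUBER,0,.01,.01).ravel(); print("front edge",f, np.degrees(np.arctan2(f[1],f[0])))
for uv in((242.1,247.1),(408.8,233.7)): print(plane(cT,uv,.008).round(4))
E
```

```text
t: 3.47
eef_pos: [0.5103, -0.2968, 0.1326]
ee_rot: [3.138, -0.001, 1.171]
force: [0.8, -0.8, -0.8]
width: 0.0438
rib? 63.0 [278.  201.5] [31.1  3.3] [0.6219 0.1129 0.013 ]
rib? 57.0 [243.5 188.5] [ 7. 11.] [0.6548 0.1952 0.013 ]
rib? 58.0 [308.8 199. ] [30.2  3.1] [0.6266 0.0393 0.013 ]
rib? 58.5 [301.2 199.5] [31.2  3.1] [0.6258 0.0574 0.013 ]
rib? 55.5 [332.2 197. ] [30.2  2.8] [ 0.6307 -0.0166  0.013 ]
rib? 60.0 [339.7 196.5] [31.1  3.1] [ 0.6316 -0.0343  0.013 ]
rib? 56.5 [363.1 195. ] [30.2  2.8] [ 0.6343 -0.0904  0.013 ]
rib? 47.5 [399.5 181.1] [ 5.5 11.7] [ 0.6666 -0.1784  0.013 ]
front edge [ 0.06061182 -0.99816144  0.5270681   0.01036414] -86.52506
[0.5145 0.1989 0.008 ]
[ 0.5401 -0.1969  0.008 ]
```

```bash
python3 -m handwheel '[[[0.03,0.01,0,0,-2],[0.03,0.03,0,0,-5],[0.03,0.06,0.001,0,-8],[0.03,0.09,0.002,0,-12],[0.03,0.12,0.003,0,-15],[0.03,0.15,0.004,0,-18],[0.03,0.18,0.005,0,-21],[0.03,0.21,0.006,0,-24],[0.03,0.235,0.007,0,-26],[0.03,0.25,0.007,0,-26.4],[0.03,0.256,0.007,0,-26.4],[0.03,0.256,0.007,0,-26.4],[0.03,0.256,0.007,0,-26.4]]]' 20; python3 - <<'E'
from h import *
im,c=snap("wrist","w3.png"); snap("top","t3.png")
E
```

```text
t: 4.55
eef_pos: [0.6157, -0.0639, 0.1323]
ee_rot: [3.139, 0.001, 1.632]
force: [-0.8, 0.0, -1.5]
width: 0.0438
```

View pics/w3.png

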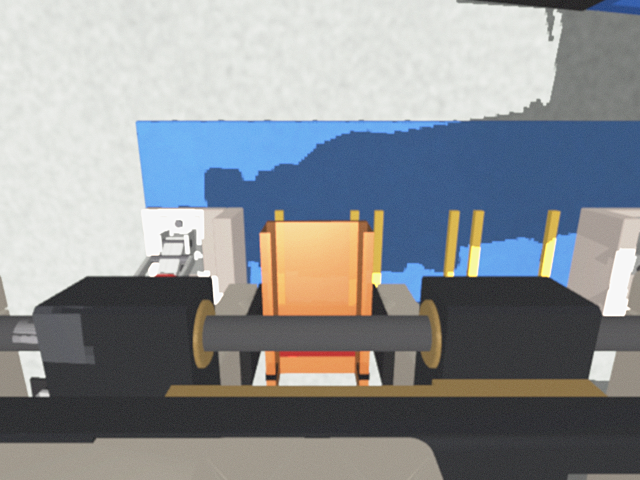

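View pics/t3.png

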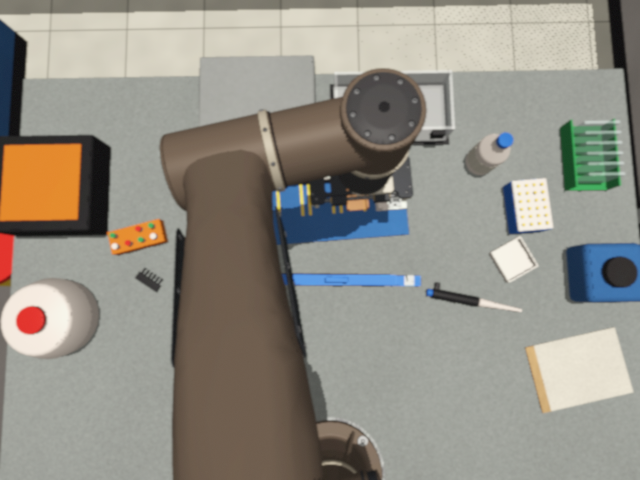

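```bash
python3 - <<'E'
from h import *
st=arm.get_state(); c=cam("wrist",st); im=cv2.imread("pics/w3.png")
hsv=cv2.cvtColor(im,cv2.COLOR_BGR2HSV); m=cv2.inRange(hsv,np.array((20,100,60)),np.array((34,255,255)))
Y=[-98.5,-42.5,-24.5,31.5,49.5,105.5]
W=[]
for r in(216,):
    xs=np.where(m[r-3:r+4].sum(0)>3*255)[0]
    g=np.split(xs,np.where(np.diff(xs)>2)[0]+1); print(r,[(k[0],k[-1]) for k in g])
    W=[plane(c,((k[0]+k[-1])/2,r),.013)[:2] for k in g if len(k)>3 and k[0]>200]
W=np.array(W); print(W.round(4))
g=cv2.cvtColor(im,cv2.COLOR_BGR2GRAY)
# front plate edge
P=[]
for u in range(160,620,10):
    b=hsv[100:140,u,1].astype(int); k=np.argmax(np.diff(b)); P.append((u,100+k+.5))
Q=np.array([plane(c,p,.008)[:2] for p in P]); l=cv2.fitLine(Q.astype(np.float32),cv2.DIST_HUBER,0,.01,.01).ravel()
d=l[:2]*np.sign(l[1]); yaw=np.arctan2(-d[0],d[1]); print("front edge yaw",np.degrees(yaw))
yl=cv2.fitLine(W.astype(np.float32),cv2.DIST_L2,0,.01,.01).ravel();yd=yl[:2]*np.sign(yl[1]);print("rib yaw",np.degrees(np.arctan2(-yd[0],yd[1])))
xc=np.array([np.cos(yaw),np.sin(yaw)]);yc=np.array([-xc[1],xc[0]])
if len(W)==6: print("scale",(W@yc)-np.array(Y)/1000)
fx=np.mean(Q@xc)+.085; 
cn=plane(c,(137,121),.008)[:2]; print("corner y origin",cn@yc+.2)
fy=np.mean(W@yc-np.array(Y)/1000) if len(W)==6 else cn@yc+.2
o=xc*fx+yc*fy; print("origin",o, "tcp in caster",(st["eef_pos"][:2]-o)@xc,(st["eef_pos"][:2]-o)@yc, "tool yaw-90",np.degrees(st["ee_rot"][2])-90)
# cheek/ledge front faces x: rows ~208
for n,uv,z in(("ledge front bottom-left",(143,208),.018),("cheekfront",(225,207),.05)): p=plane(c,uv,z)[:2]-o; print(n,p@xc,p@yc)
E
```

```text
216 [(np.int64(275), np.int64(282)), (np.int64(350), np.int64(358)), (np.int64(374), np.int64(382)), (np.int64(449), np.int64(458)), (np.int64(473), np.int64(483)), (np.int64(548), np.int64(558))]
[[ 0.603  -0.0934]
 [ 0.5997 -0.0375]
 [ 0.5986 -0.0197]
 [ 0.5952  0.0363]
 [ 0.5941  0.0544]
 [ 0.5908  0.11  ]]
front edge yaw 3.4401588
rib yaw 3.4489968
scale [-0.03093788 -0.03087991 -0.03106317 -0.03102412 -0.03084235 -0.03119325]
corner y origin -0.02840140637971547
origin [0.61432149 0.00588348] tcp in caster -0.0028194598589878894 -0.07051158374524186 tool yaw-90 3.4334103457288023
ledge front bottom-left -0.024094259111128887 -0.19606226338083743
cheekfront -0.030376845849425568 -0.12874148252411405
```

```bash
python3 -m handwheel '[[[0.03,0,0,0.02,0],[0.03,0,0,0.05,0],[0.03,0,0,0.08,0],[0.03,0,0,0.1,0],[0.03,0,0,0.11,0],[0.03,0,0,0.1145,0],[0.03,0,0,0.1145,0],[0.03,0,0.006,0.1145,0],[0.03,0,0.012,0.1145,0],[0.03,0,0.016,0.1145,0],[0.03,0,0.018,0.1145,0],[0.03,0,0.019,0.1145,0],[0.03,0,0.019,0.1145,0]]]' 20; python3 - <<'E'
from h import *
im,c=snap("wrist","w4.png")
E
```

```text
t: 5.73
eef_pos: [0.633, -0.064, 0.0177]
ee_rot: [-3.141, -0.0, 1.629]
force: [-3.9, 5.8, -0.5]
width: 0.044
```

View pics/w4.png

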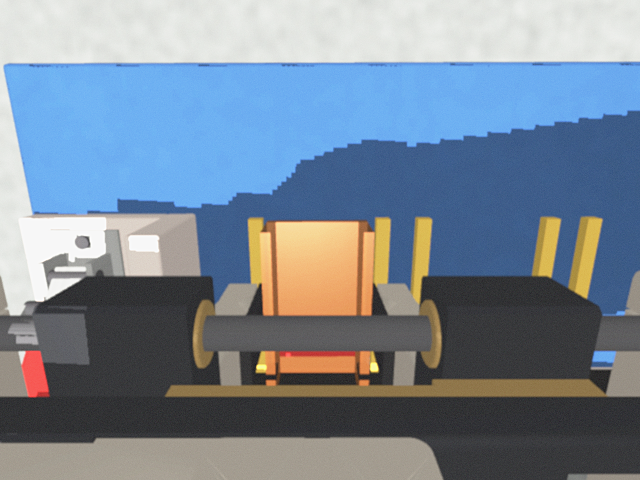

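```bash
python3 -m handwheel '[[[0.03,0,0.001,0,0],[0.03,0,0.002,0,0],[0.03,0,0.003,0,0],[0.03,-0.001,0.003,0,0],[0.03,-0.002,0.003,0,0],[0.03,-0.002,0.003,0,0]]]' 20
```

```text
t: 6.28
eef_pos: [0.6331, -0.0652, 0.0173]
ee_rot: [-3.137, -0.002, 1.628]
force: [-7.7, 12.3, 3.2]
width: 0.0436
```

```bash
python3 -m handwheel '[[[0.06,0,0,0,0],[0.06,0,0,0,0],[0.06,0,0,0,0],[0.06,0,0,0,0],[0.06,0,0,-0.01,0],[0.06,0,0,-0.04,0],[0.06,0,-0.005,-0.075,0],[0.06,0,-0.012,-0.11,0],[0.06,0,-0.02,-0.12,0],[0.06,0,-0.02,-0.12,0]]]' 20; python3 - <<'E'
from h import *
im,c=snap("wrist","w5.png")
E
```

```text
t: 7.12
eef_pos: [0.6146, -0.0674, 0.1422]
ee_rot: [3.139, -0.002, 1.627]
force: [-0.4, 0.3, 0.6]
width: 0.0602
```

View pics/w5.png

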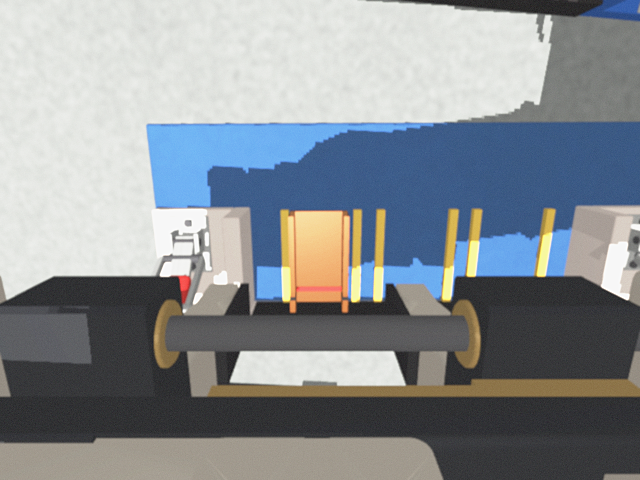

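```bash
cat >> h.py <<'E'
O=np.array([0.6143,0.0059]); YW=np.radians(3.44)
XC=np.array([np.cos(YW),np.sin(YW)]);YC=np.array([-XC[1],XC[0]])
def cas(p): p=np.asarray(p)[:2]-O; return np.array([p@XC,p@YC])
def wor(x,y): return O+x*XC+y*YC
E
python3 - <<'E'
from h import *
c=cam("wrist"); im=cv2.imread("pics/w5.png")
for a,r,ct in blobs(im[:312,200:460],(5,120,80),(19,255,255),300):
    ct=ct.reshape(-1,2)+[200,0]; print(a,ct.min(0),ct.max(0))
    print("tray near end floor (z .012)",cas(plane(c,(318,ct[:,1].min()),.012)), "top z.032",cas(plane(c,(292,ct[:,1].min()),.032)))
cv2.imwrite("pics/k.png",cv2.resize(im[190:320,260:380],None,fx=5,fy=4.5))
E
```

```text
3124.5 [288 211] [348 311]
tray near end floor (z .012) [-0.021744   -0.07121136] top z.032 [-0.02542402 -0.08974508]
```

View pics/k.png

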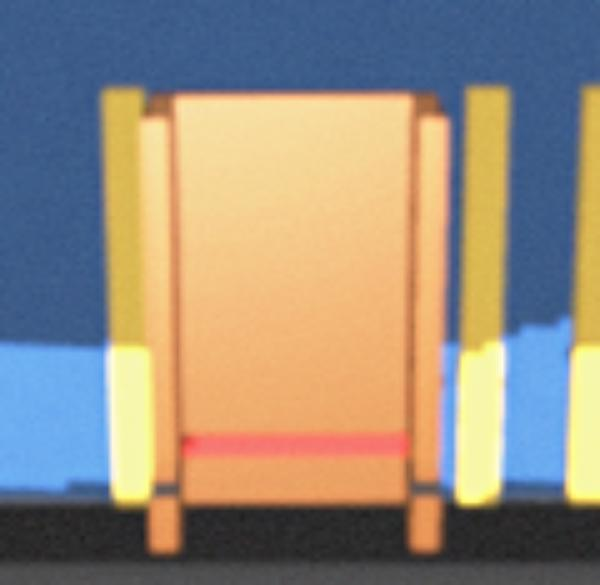

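```bash
python3 -m handwheel '[[[0.0876,0.01,0,-0.01,-2],[0.0876,0.04,-0.003,-0.03,-4],[0.0876,0.08,-0.006,-0.045,-6],[0.0876,0.12,-0.009,-0.05,-8],[0.0876,0.16,-0.012,-0.05,-10],[0.0876,0.2,-0.015,-0.05,-12],[0.0876,0.24,-0.018,-0.05,-12.6],[0.0876,0.28,-0.02,-0.05,-12.6],[0.0876,0.315,-0.022,-0.05,-12.6],[0.0876,0.34,-0.022,-0.05,-12.6],[0.0876,0.353,-0.022,-0.05,-12.6],[0.0876,0.353,-0.022,-0.05,-12.6],[0.0876,0.353,-0.022,-0.05,-12.6]]]' 20; python3 - <<'E'
from h import *
im,c=snap("wrist","w6.png")
for a,r,ct in blobs(im[:275],(5,110,80),(18,255,255),400):
    ct=ct.reshape(-1,2); print(a,r)
    b=cv2.boxPoints(r)
    P=np.array([plane(c,p,.024) for p in b]); print(P.round(4)[:,:2].tolist(),np.linalg.norm(P[0]-P[1]),np.linalg.norm(P[1]-P[2]),P.mean(0))
snap("top","t6.png")
E
```

```text
t: 8.25
eef_pos: [0.5718, 0.284, 0.19]
ee_rot: [-3.14, -0.001, 1.849]
force: [0.4, -0.1, -0.6]
width: 0.0875
8921.5 ((499.7926025390625, 240.7397918701172), (157.0641326904297, 65.70736694335938), 1.7623909711837769)
[[0.5889, 0.3863], [0.5323, 0.3675], [0.4991, 0.4993], [0.5544, 0.5244]] 0.059681860766358424 0.13590890480143308 [0.54366284 0.44439915 0.024     ]
3815.0 ((317.5, 223.0), (86.0, 51.0), 90.0)
[[0.542, 0.2542], [0.5302, 0.2956], [0.6033, 0.3179], [0.6159, 0.2739]] 0.043077415384416014 0.07644470437017535 [0.57284821 0.28542993 0.024     ]
```

View pics/w6.png

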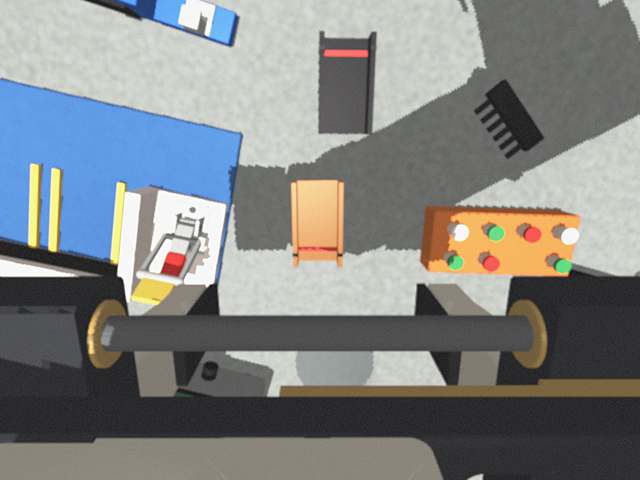

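```bash
python3 -m handwheel '[[[0.0876,0.001,0.001,0.03,0],[0.0876,0.001,0.001,0.07,0],[0.0876,0.001,0.001,0.11,0],[0.0876,0.001,0.001,0.145,0],[0.0876,0.001,0.001,0.17,0],[0.0876,0.001,0.001,0.179,0],[0.0876,0.001,0.001,0.1815,0],[0.03,0.001,0.001,0.1815,0],[0.03,0.001,0.001,0.1815,0],[0.03,0.001,0.001,0.1815,0],[0.03,0.001,0.001,0.1815,0],[0.03,0.001,0.001,0.1815,0],[0.03,0.001,0.001,0.1815,0],[0.03,0.001,0.001,0.1815,0],[0.03,0.001,0.001,0.1815,0],[0.03,0.001,0.001,0.1815,0],[0.03,0.001,0.001,0.16,0],[0.03,0.001,0.001,0.12,0],[0.03,0.001,0.001,0.08,0],[0.03,0.001,0.001,0.06,0]]]' 20;  python3 - <<'E'
from h import *
st=arm.get_state(); print(wor(-.003,.078), totool(np.r_[wor(-.003,.078)-st["eef_pos"][:2],0]), np.degrees(st["ee_rot"][2])-93.44)
E
```

```text
t: 10.02
eef_pos: [0.5744, 0.285, 0.1351]
ee_rot: [3.138, -0.003, 1.847]
force: [1.4, 1.1, 1.1]
width: 0.0439
[0.60662515 0.08357945] [-0.20253164 -0.02396699 -0.00062815] 12.412597396793402
```

```bash
python3 -m handwheel '[[[0.03,-0.01,-0.001,0,2],[0.03,-0.035,-0.004,0,4],[0.03,-0.065,-0.008,0,6],[0.03,-0.1,-0.012,0,8],[0.03,-0.135,-0.016,0,10],[0.03,-0.165,-0.02,0,12],[0.03,-0.19,-0.023,0,12.4],[0.03,-0.2,-0.024,0,12.4],[0.03,-0.2025,-0.024,0,12.4],[0.03,-0.2025,-0.024,0,12.4],[0.03,-0.2025,-0.024,0,12.4]]]' 20;  python3 - <<'E'
from h import *
im,c=snap("wrist","w7.png");st=arm.get_state(); print(cas(st["eef_pos"]))
E
```

```text
t: 10.93
eef_pos: [0.6065, 0.0841, 0.1342]
ee_rot: [3.139, -0.003, 1.631]
force: [-0.3, -0.0, -0.0]
width: 0.0439
[-0.00309784  0.07889713]
```

View pics/w7.png

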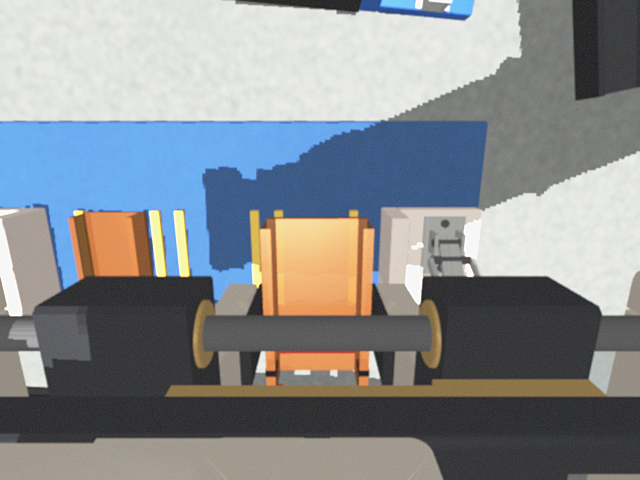

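```bash
python3 -m handwheel '[[[0.03,-0.001,0,0.02,0],[0.03,-0.001,0,0.05,0],[0.03,-0.001,0,0.08,0],[0.03,-0.001,0,0.1,0],[0.03,-0.001,0,0.112,0],[0.03,-0.001,0,0.1165,0],[0.03,-0.001,0,0.1165,0],[0.03,-0.001,0.006,0.1165,0],[0.03,-0.001,0.012,0.1165,0],[0.03,-0.001,0.016,0.1165,0],[0.03,-0.001,0.018,0.1165,0],[0.03,-0.001,0.02,0.1165,0],[0.03,-0.001,0.022,0.1165,0],[0.03,-0.003,0.022,0.1165,0],[0.03,-0.004,0.022,0.1165,0],[0.03,-0.004,0.022,0.1165,0]]]' 20;python3 - <<'E'
from h import *
im,c=snap("wrist","w8.png");st=arm.get_state(); print(cas(st["eef_pos"]))
E
```

```text
t: 12.32
eef_pos: [0.6258, 0.0821, 0.0168]
ee_rot: [-3.139, -0.003, 1.631]
force: [-10.1, 3.3, 1.6]
width: 0.0445
[0.01603462 0.0753727 ]
```

View pics/w8.png

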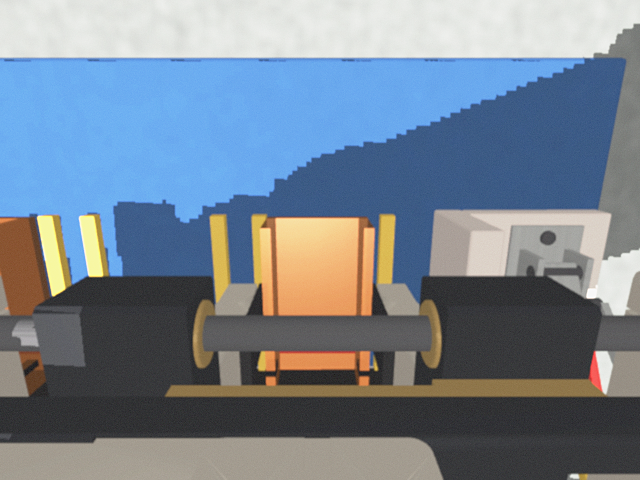

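Wall contact is at 10 N; the rib contact is light, so I push 2 mm further towards the rib.

```bash
python3 -m handwheel '[[[0.03,-0.001,0.002,0,0],[0.03,-0.002,0.002,0,0],[0.03,-0.003,0.002,0,0],[0.03,-0.003,0.002,0,0]]]' 20
```

```text
t: 12.7
eef_pos: [0.6258, 0.0816, 0.0167]
ee_rot: [-3.136, -0.006, 1.63]
force: [-13.1, 15.2, 6.3]
width: 0.0437
```

```bash
python3 -m handwheel '[[[0.06,0,0,0,0],[0.06,0,0,0,0],[0.06,0,0,0,0],[0.06,0,0,0,0],[0.06,0,0,-0.01,0],[0.06,0,0,-0.04,0],[0.06,-0.01,-0.01,-0.08,0],[0.06,-0.03,-0.02,-0.11,0],[0.06,-0.04,-0.02,-0.13,0],[0.06,-0.04,-0.02,-0.13,0],[0.06,-0.04,-0.02,-0.13,0]]]' 20; python3 - <<'E'
from h import *
im,c=snap("wrist","w9.png")
E
```

```text
t: 13.62
eef_pos: [0.61, 0.0392, 0.1491]
ee_rot: [-3.14, -0.007, 1.629]
force: [-0.1, 0.8, -0.0]
width: 0.0598
```

View pics/w9.png

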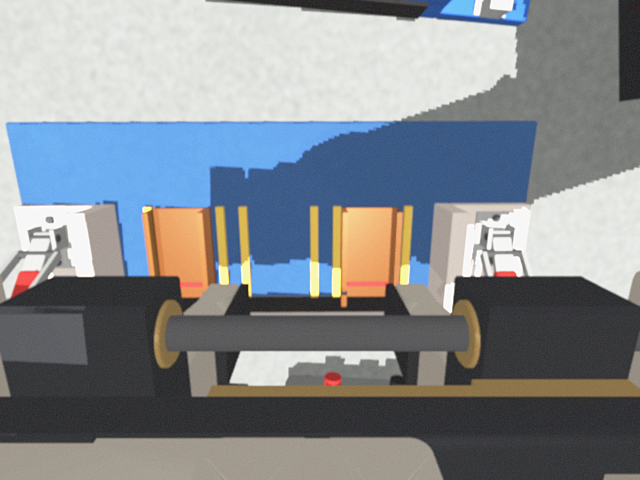

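```bash
python3 -m handwheel '[[[0.05,-0.004,-0.01,-0.01,-7],[0.05,-0.008,-0.03,-0.02,-14],[0.05,-0.012,-0.05,-0.03,-21],[0.05,-0.016,-0.07,-0.04,-28],[0.05,-0.02,-0.09,-0.05,-35],[0.05,-0.025,-0.11,-0.05,-42],[0.05,-0.03,-0.13,-0.05,-49],[0.05,-0.035,-0.145,-0.05,-56],[0.05,-0.04,-0.16,-0.05,-63],[0.05,-0.045,-0.17,-0.05,-70],[0.05,-0.05,-0.179,-0.05,-77],[0.05,-0.05,-0.179,-0.05,-84],[0.05,-0.05,-0.179,-0.05,-86.5],[0.05,-0.05,-0.179,-0.05,-86.5],[0.05,-0.05,-0.179,-0.05,-86.5]]]' 20; python3 - <<'E'
from h import *
im,c=snap("wrist","w10.png")
im,c=snap("top","t10.png")
E
```

```text
t: 14.92
eef_pos: [0.4332, -0.0212, 0.1971]
ee_rot: [3.136, -0.006, 3.137]
force: [-0.2, 1.1, -0.5]
width: 0.0499
```

View pics/w10.png

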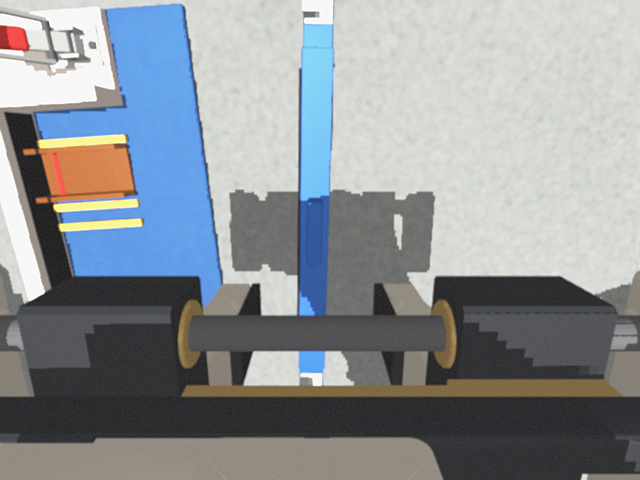

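```bash
python3 - <<'E'
from h import *
im=cv2.imread("pics/w10.png"); cv2.imwrite("pics/k.png",cv2.resize(im[0:130,270:370],None,fx=5,fy=4.5))
c=cam("wrist")
# fin & bar edges
hsv=cv2.cvtColor(im,cv2.COLOR_BGR2HSV)
for r in(60,100,150,235,260):
    xs=np.where((hsv[r,280:350,0]>100)&(hsv[r,280:350,0]<125)&(hsv[r,280:350,1]>120))[0]+280
    print(r,xs.min(),xs.max(),[plane(c,(x,r),.042).round(4)[:2].tolist() for x in(xs.min(),xs.max()+1)])
E
```

```text
60 302 332 [[0.4445, -0.1485], [0.4212, -0.1485]]
100 301 331 [[0.4457, -0.1202], [0.4217, -0.1202]]
150 300 330 [[0.4471, -0.0827], [0.4223, -0.0826]]
235 300 327 [[0.4482, -0.0127], [0.4244, -0.0125]]
260 300 326 [[0.4485, 0.0096], [0.4252, 0.0097]]
```

View pics/k.png

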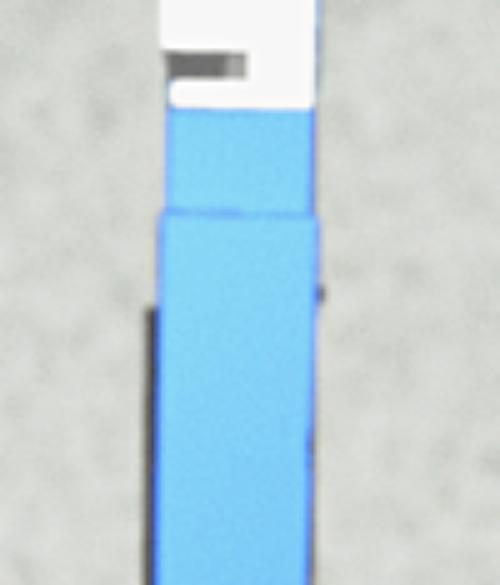

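```bash
python3 - <<'E'
from h import *
cT=cam("top"); T=cv2.imread("pics/top0.png"); hsv=cv2.cvtColor(T,cv2.COLOR_BGR2HSV)
m=cv2.inRange(hsv,np.array((0,0,170)),np.array((180,60,255)))
for x0 in(250,400):
    mm=m[270:292,x0:x0+30]; M=cv2.moments(mm,True); u,v=M["m10"]/M["m00"]+x0,M["m01"]/M["m00"]+270; print((u,v),plane(cT,(u,v),.015))
im=cv2.imread("pics/w10.png")
cv2.imwrite("pics/k.png",cv2.resize(cv2.convertScaleAbs(im[190:300,270:360],alpha=1.6,beta=10),None,fx=6,fy=5))
cv2.imwrite("pics/k2.png",cv2.resize(T[270:292,250:425],None,fx=4.5,fy=8,interpolation=2))
E
```

```text
(262.3263157894737, 278.7157894736842) [0.43901631 0.15001523 0.015     ]
(408.74747474747477, 280.37373737373736) [ 0.42966001 -0.1912865   0.015     ]
```

View pics/k.png

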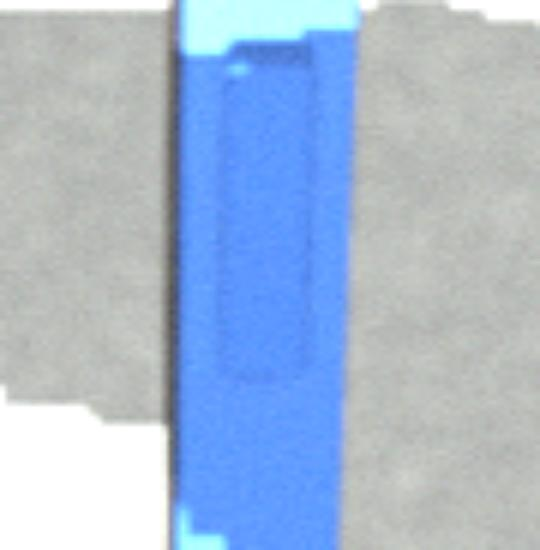

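View pics/k2.png

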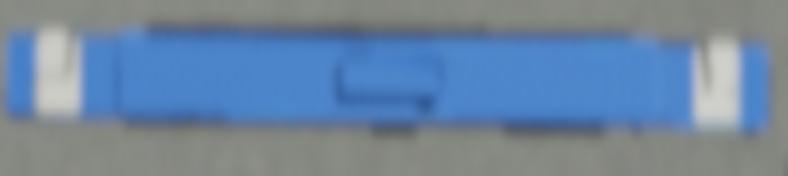

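```bash
python3 - <<'E'
from h import *
c=cam("wrist");cT=cam("top")
print(tri([(c,(314.3,234.5)),(cT,(336.7,279.7))]))
a,b=plane(c,(314.3,203),.072),plane(c,(314.3,266),.072);print(a,b,plane(c,(314.3,234.5),.072),plane(c,(307,234),.072)-plane(c,(322,234),.072))
E
```

```text
(array([ 0.43438043, -0.02163887,  0.07595778]), [np.float64(0.0015650199306547405), np.float64(0.0015650199306547945)])
[ 0.43581264 -0.04490189  0.072     ] [0.43610238 0.00492418 0.072     ] [ 0.43595422 -0.02055454  0.072     ] [ 1.15012857e-02 -6.08894923e-05  0.00000000e+00]
```

```bash
python3 -m handwheel '[[[0.05,-0.0018,0,0.02,1.2],[0.05,-0.0018,0,0.06,1.2],[0.05,-0.0018,0,0.1,1.2],[0.05,-0.0018,0,0.13,1.2],[0.05,-0.0018,0,0.146,1.2],[0.05,-0.0018,0,0.151,1.2],[0.05,-0.0018,0,0.151,1.2],[0.0,-0.0018,0,0.151,1.2],[0.0,-0.0018,0,0.151,1.2],[0.0,-0.0018,0,0.151,1.2],[0.0,-0.0018,0,0.151,1.2],[0.0,-0.0018,0,0.151,1.2],[0.0,-0.0018,0,0.151,1.2],[0.0,-0.0018,0,0.151,1.2],[0.0,-0.0018,0,0.151,1.2]]]' 40; python3 - <<'E'
from h import *
st=arm.get_state(); print(cas(st["eef_pos"]),np.degrees(st["ee_rot"]))
snap("scene","s11.png"); snap("top","t11.png")
E
```

```text
t: 16.27
eef_pos: [0.4347, -0.0202, 0.0467]
ee_rot: [3.136, -0.005, 3.116]
force: [-0.7, -0.6, 5.8]
width: 0.0118
[-0.18079476 -0.01530346] [179.6549753   -0.27381299 178.56127313]
```

View pics/s11.png

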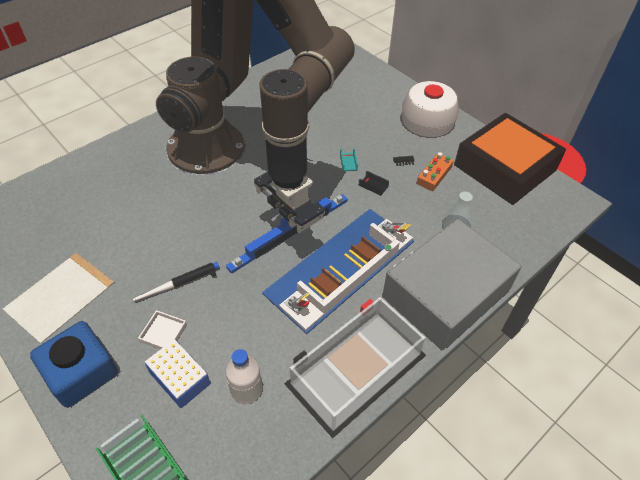

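```bash
python3 -m handwheel '[[[0,0,0,-0.005,0],[0,0,0,-0.015,0],[0,-0.005,0.002,-0.03,-1],[0,-0.02,0.005,-0.04,-2],[0,-0.045,0.01,-0.045,-3],[0,-0.075,0.016,-0.045,-4],[0,-0.1,0.021,-0.045,-4.9],[0,-0.12,0.025,-0.045,-4.9],[0,-0.132,0.027,-0.045,-4.9],[0,-0.136,0.027,-0.045,-4.9],[0,-0.136,0.027,-0.045,-4.9],[0,-0.136,0.027,-0.035,-4.9],[0,-0.136,0.027,-0.022,-4.9],[0,-0.136,0.027,-0.018,-4.9],[0,-0.136,0.027,-0.018,-4.9]]]' 40; python3 - <<'E'
from h import *
st=arm.get_state(); print(cas(st["eef_pos"]),np.degrees(st["ee_rot"]))
snap("wrist","w12.png"); snap("scene","s12.png")
E
```

```text
t: 17.62
eef_pos: [0.5692, 0.0028, 0.0625]
ee_rot: [3.136, -0.008, -3.081]
force: [-0.2, -0.0, -4.5]
width: 0.0114
[-0.04515659 -0.00039109] [ 179.66513093   -0.45633331 -176.55597867]
```

View pics/w12.png

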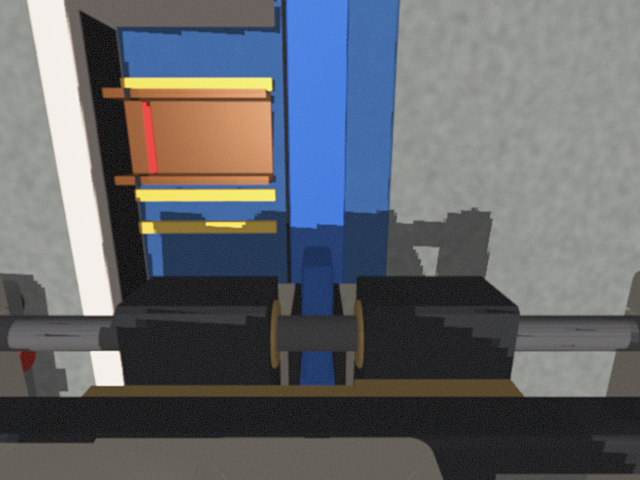

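View pics/s12.png

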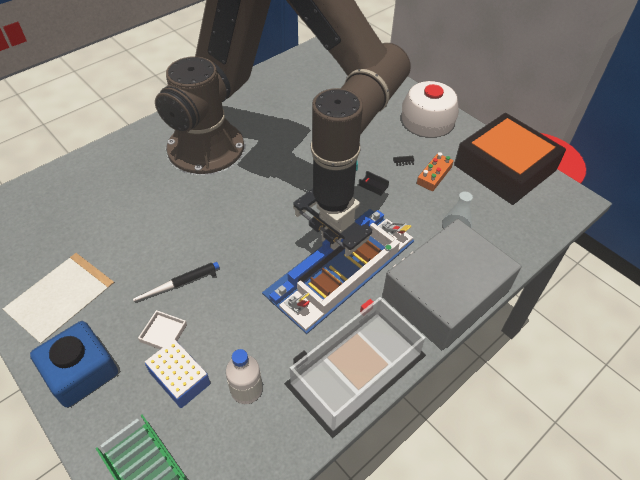

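```bash
python3 -m handwheel '[[[0,0,0,0.003,0],[0,0,0,0.006,0],[0,0,0,0.008,0],[0,0,0,0.008,0],[0,-0.003,0,0.008,0],[0,-0.006,0,0.008,0],[0,-0.009,0,0.008,0],[0,-0.011,0,0.008,0],[0,-0.012,0,0.008,0],[0,-0.012,0,0.008,0]]]' 40; python3 - <<'E'
from h import *
st=arm.get_state(); print(cas(st["eef_pos"]),np.degrees(st["ee_rot"]))
snap("wrist","w13.png")
E
```

```text
t: 18.55
eef_pos: [0.5779, 0.003, 0.0549]
ee_rot: [3.136, -0.015, -3.082]
force: [-13.4, 2.8, 3.0]
width: 0.012
[-0.03647397 -0.00070987] [ 179.70263161   -0.84656565 -176.59700923]
```

View pics/w13.png

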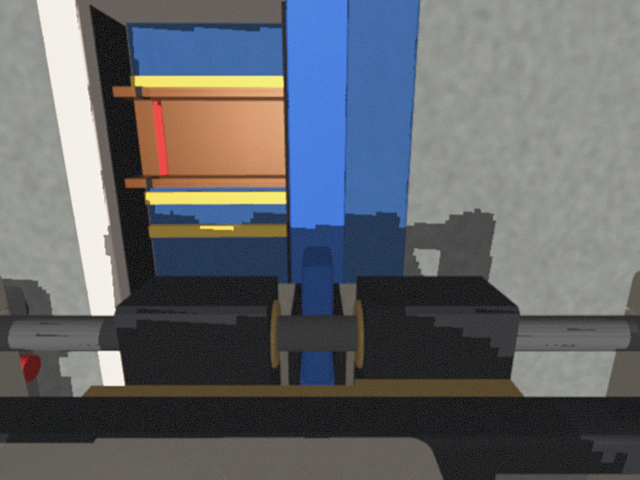

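```bash
python3 -m handwheel '[[[0.04,0,0,0,0],[0.04,0,0,0,0],[0.04,0,0,0,0],[0.04,0,0,0,0],[0.04,0,0,-0.01,0],[0.04,0,0,-0.04,0],[0.04,0,0,-0.08,0],[0.04,0,0,-0.12,0],[0.04,0,0,-0.145,0],[0.04,0,0,-0.15,0],[0.04,0,0,-0.15,0]]]' 40; python3 - <<'E'
from h import *
st=arm.get_state(); print(cas(st["eef_pos"]),np.degrees(st["ee_rot"]))
snap("wrist","w14.png")
E
```

```text
t: 19.52
eef_pos: [0.5818, 0.0026, 0.2086]
ee_rot: [3.135, -0.008, -3.082]
force: [0.4, 0.1, 0.5]
width: 0.0396
[-0.03261053 -0.0013043 ] [ 179.63516136   -0.47738917 -176.58652863]
```

View pics/w14.png

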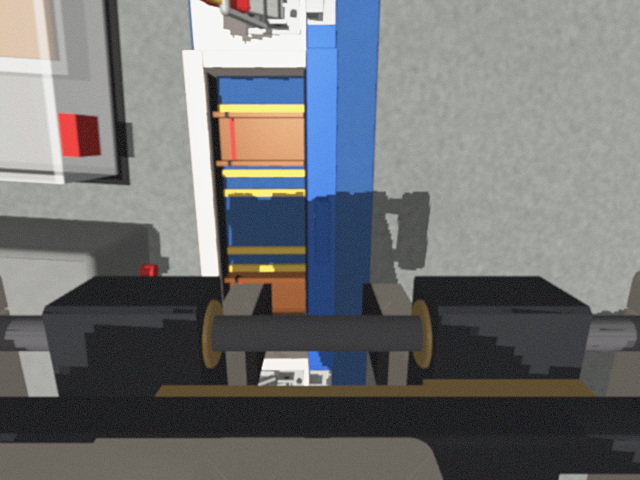

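```bash
python3 -m handwheel '[[[0.06,-0.005,-0.01,0,7],[0.06,-0.01,-0.025,0,14],[0.06,-0.015,-0.04,0.005,21],[0.06,-0.02,-0.055,0.01,28],[0.06,-0.03,-0.07,0.015,35],[0.06,-0.035,-0.085,0.02,42],[0.06,-0.04,-0.1,0.025,49],[0.06,-0.05,-0.115,0.03,56],[0.06,-0.06,-0.13,0.035,63],[0.06,-0.065,-0.145,0.04,70],[0.06,-0.07,-0.16,0.04,77],[0.06,-0.0775,-0.1696,0.04,84],[0.06,-0.0775,-0.1696,0.04,90],[0.06,-0.0775,-0.1696,0.04,90],[0.06,-0.0775,-0.1696,0.04,90]]]' 40; python3 - <<'E'
from h import *
st=arm.get_state(); print(cas(st["eef_pos"]),np.degrees(st["ee_rot"]))
im,c=snap("wrist","w15.png"); snap("top","t15.png")
cv2.imwrite("pics/k.png",cv2.resize(im[80:285,200:440],None,fx=3.3,fy=2.9))
E
```

```text
t: 20.82
eef_pos: [0.6667, -0.162, 0.1627]
ee_rot: [-3.127, -0.006, 1.633]
force: [-0.7, 0.5, -0.2]
width: 0.0599
[ 0.0422697 -0.1707481] [-179.16929608   -0.37118334   93.56084883]
```

View pics/w15.png

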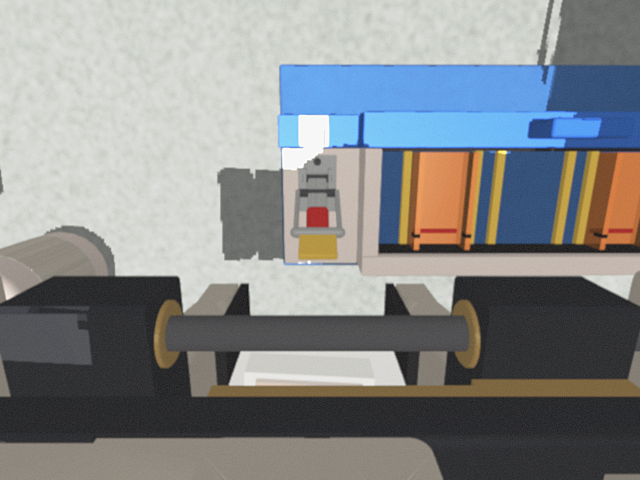

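View pics/k.png

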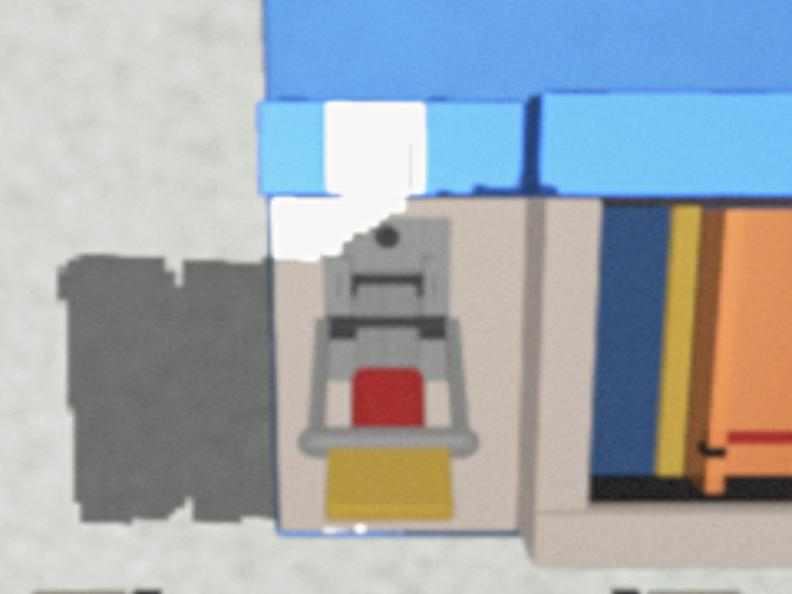

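View pics/t15.png

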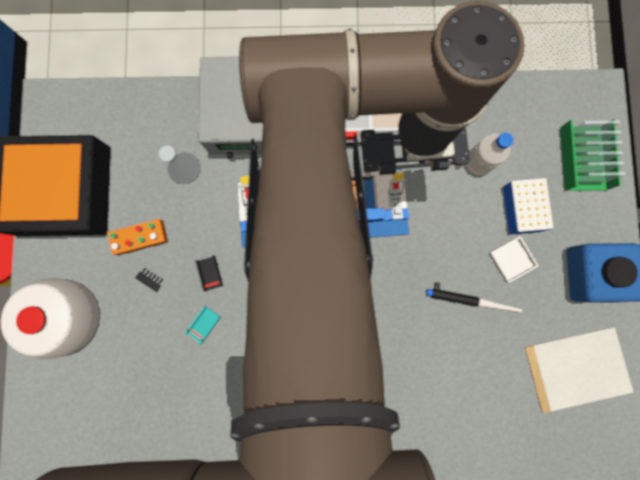

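```bash
python3 - <<'E'
from h import *
cT=cam("top");cS=cam("scene");c=cam("wrist"); T=cv2.imread("pics/top0.png")
X,e=tri([(c,(318.2,246.5)),(cT,(399.5,181.1))]); print("tab",X,e,cas(X))
for uv in((318.2,246.5),(318.2,232),(317,216)):
  for z in(.03,.045): print(uv,z,cas(plane(c,uv,z)).round(4))
print("cap",plane(cT,(505,140),.16), tri([(cT,(505,140)),(cS,(239.5,357))]))
# gate edge: ear top z.021 sealing side row; bar top z .05 side rows
for uv,z in(((340,148),.021),((300,148),.021),((450,147),.05),((620,149),.05)): print("gate seal side",uv,cas(plane(c,uv,z)).round(4))
for uv,z in(((300,114),.021),((345,114),.021),((400,111),.05),((500,111),.05)): print("gate front side",uv,cas(plane(c,uv,z)).round(4))
print("keeper", cas(plane(c,(314,131),.03)))
E
python3 - <<'E'
import cv2
im=cv2.imread("pics/scene0.png"); cv2.imwrite("pics/k.png",cv2.resize(im[270:340,260:340],None,fx=8,fy=8,interpolation=2)); 
im=cv2.imread("pics/s12.png"); cv2.imwrite("pics/k2.png",cv2.resize(im[200:330,260:430],None,fx=4.5,fy=4.5,interpolation=2))
E
```

```text
tab [ 0.64746337 -0.16030299  0.11916103] [np.float64(0.006582453140472686), np.float64(0.006582453140472758)] [ 0.0231309  -0.16789344]
(318.2, 246.5) 0.03 [ 0.0534 -0.1678]
(318.2, 246.5) 0.045 [ 0.0495 -0.168 ]
(318.2, 232) 0.03 [ 0.0416 -0.1679]
(318.2, 232) 0.045 [ 0.0382 -0.168 ]
(317, 216) 0.03 [ 0.0288 -0.1689]
(317, 216) 0.045 [ 0.0261 -0.169 ]
cap [ 0.71411645 -0.37388326  0.16      ] (array([ 0.7153724 , -0.37566606,  0.1560895 ]), [np.float64(0.00012217391503121624), np.float64(0.00012217391503127473)])
gate seal side (340, 148) [-0.0226 -0.1513]
gate seal side (300, 148) [-0.0225 -0.182 ]
gate seal side (450, 147) [-0.0237 -0.0765]
gate seal side (620, 149) [-0.0227  0.0428]
gate front side (300, 114) [-0.0474 -0.1818]
gate front side (345, 114) [-0.0475 -0.1479]
gate front side (400, 111) [-0.0473 -0.1127]
gate front side (500, 111) [-0.0476 -0.0445]
keeper [-0.03480003 -0.17127917]
```

View pics/k.png

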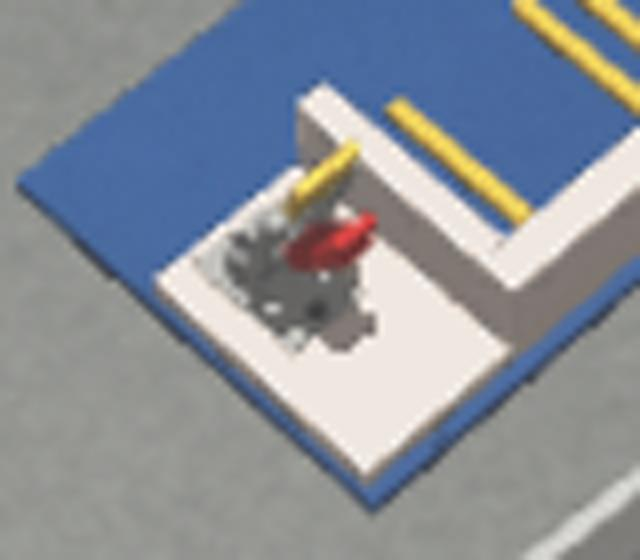

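View pics/k2.png

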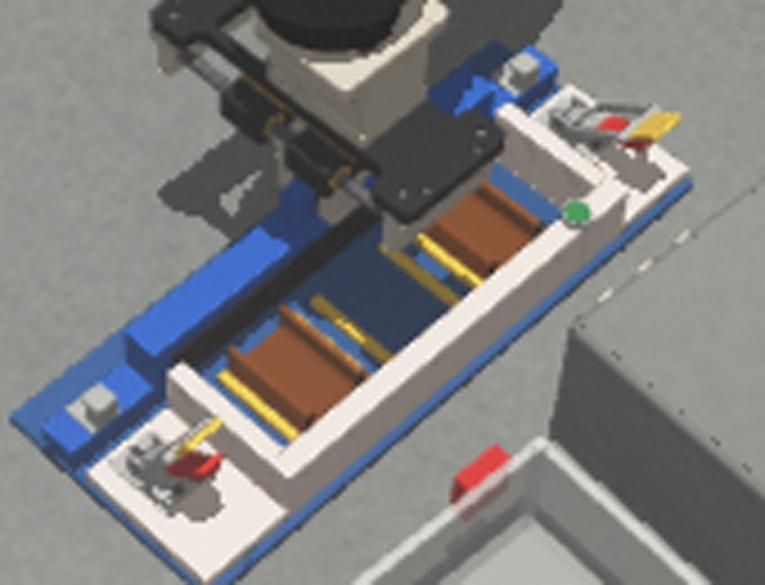

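```bash
python3 - <<'E'
from h import *
cT=cam("top");cS=cam("scene");c=cam("wrist")
for n,w,s,t in(("tab",(318.2,246.5),(300.6,292.5),(399.5,181.1)),("red",(317.6,217),(302,300.5),(396,188))):
    for k in([(c,w),(cS,s)],[(c,w),(cT,t)],[(cS,s),(cT,t)]):
        X,e=tri(k); print(n,np.r_[cas(X),X[2]].round(4),np.round(e,4))
E
```

```text
tab [ 0.0309 -0.1714  0.1089] [0.0032 0.0032]
tab [ 0.0231 -0.1679  0.1192] [0.0066 0.0066]
tab [ 0.0226 -0.1699  0.0966] [0.0014 0.0014]
red [ 0.0245 -0.1676  0.0618] [0.0013 0.0013]
red [ 0.0211 -0.1694  0.052 ] [0.0045 0.0045]
red [ 0.0189 -0.1664  0.0544] [0.0042 0.0042]
```

```bash
python3 -m handwheel '[[[0,0,0.01,0,0],[0,0,0.02,0,0],[0,0,0.026,0,0],[0,0,0.026,0,0],[0,0,0.026,0,0],[0,0,0.026,0,0],[0,0,0.026,0,0],[0,0,0.026,0.01,0],[0,0,0.026,0.03,0],[0,0,0.026,0.05,0],[0,0,0.026,0.07,0],[0,0,0.026,0.085,0],[0,0,0.026,0.098,0],[0,0,0.026,0.103,0],[0,0,0.026,0.103,0]]]' 20; python3 - <<'E'
from h import *
st=arm.get_state(); print(cas(st["eef_pos"]))
im,c=snap("wrist","w16.png"); im,c=snap("scene","s16.png"); cv2.imwrite("pics/k.png",cv2.resize(im[220:350,220:380],None,fx=5,fy=4.5,interpolation=2))
E
```

```text
t: 22.17
eef_pos: [0.6906, -0.1594, 0.0586]
ee_rot: [-3.126, -0.007, 1.633]
force: [-0.0, -0.0, 0.3]
width: 0.0004
[ 0.06627667 -0.16962952]
```

View pics/w16.png

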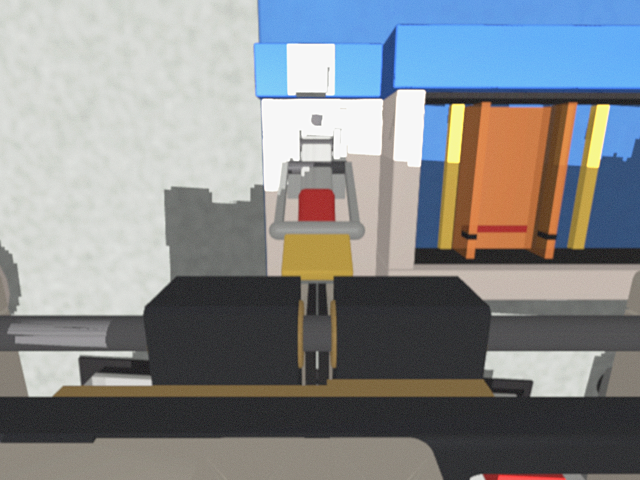

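View pics/k.png

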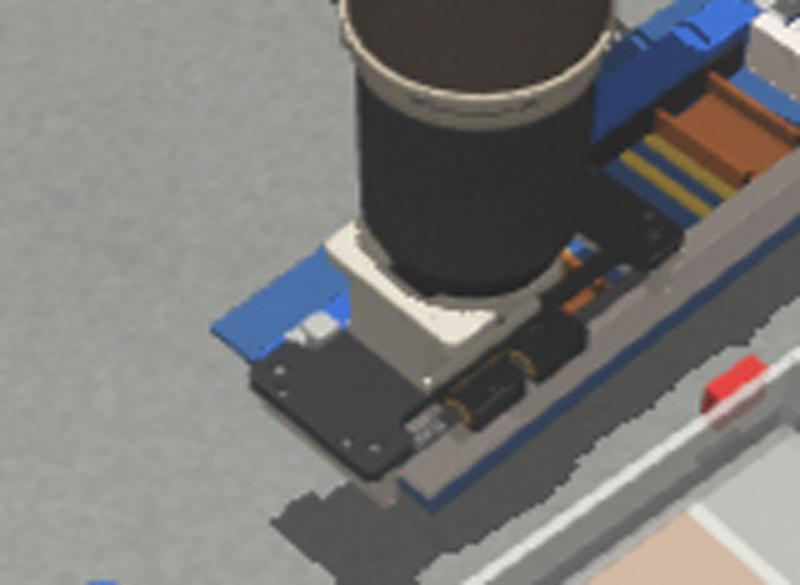

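```bash
python3 - <<'E'
from h import *
c1=cam("wrist",dict(eef_pos=np.array([.6667,-.162,.1627]),ee_rot=np.array([-3.127,-.006,1.633]))); c2=cam("wrist")
for n,a,b in(("cross",(318,232),(317,230)),("tabend",(318,259),(318,279)),("redfar",(318,225),(316,221)),("rednear",(317,207.5),(316,190))):
    X,e=tri([(c1,a),(c2,b)]); print(n,np.r_[cas(X),X[2]].round(4),np.round(e,4))
E
```

```text
cross [ 0.0945 -0.1666 -0.2091] [0.0008 0.0008]
tabend [ 0.0322 -0.1695  0.133 ] [0.0001 0.0001]
redfar [ 0.0699 -0.1678 -0.1377] [0.0012 0.0012]
rednear [ 0.0241 -0.1693  0.0125] [0.0002 0.0002]
```

```bash
python3 -m handwheel '[[[0,-0.001,-0.005,0,0],[0,-0.001,-0.01,0,0],[0,-0.001,-0.016,0,0],[0,-0.001,-0.022,0,0],[0,-0.001,-0.028,0,0],[0,-0.001,-0.034,0,0],[0,-0.001,-0.04,0,0],[0,-0.001,-0.045,0,0],[0,-0.001,-0.05,0,0],[0,-0.001,-0.05,0,0]]]' 20; python3 - <<'E'
from h import *
st=arm.get_state(); print(cas(st["eef_pos"]))
im,c=snap("wrist","w17.png");
E
```

```text
t: 23.1
eef_pos: [0.6433, -0.1636, 0.0643]
ee_rot: [-3.135, -0.006, 1.634]
force: [0.2, -1.1, 1.2]
width: 0.0006
[ 0.01881419 -0.17090056]
```

View pics/w17.png

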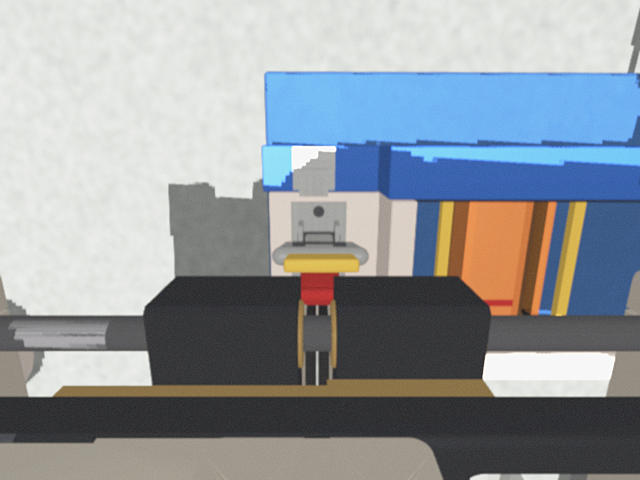

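```bash
python3 -m handwheel '[[[0,0,-0.004,0.002,0],[0,0,-0.008,0.004,0],[0,0,-0.012,0.005,0],[0,0,-0.015,0.005,0],[0,0,-0.017,0.005,0],[0,0,-0.017,0.005,0],[0,0,-0.017,0.005,0]]]' 20; python3 - <<'E'
from h import *
st=arm.get_state(); print(cas(st["eef_pos"]))
im,c=snap("wrist","w18.png"); im,c=snap("scene","s18.png"); cv2.imwrite("pics/k.png",cv2.resize(im[220:350,220:380],None,fx=5,fy=4.5,interpolation=2))
E
```

```text
t: 23.73
eef_pos: [0.6244, -0.1647, 0.0577]
ee_rot: [-3.13, -0.006, 1.634]
force: [0.1, 0.6, -0.1]
width: 0.0003
[-1.51768378e-04 -1.70919428e-01]
```

View pics/w18.png

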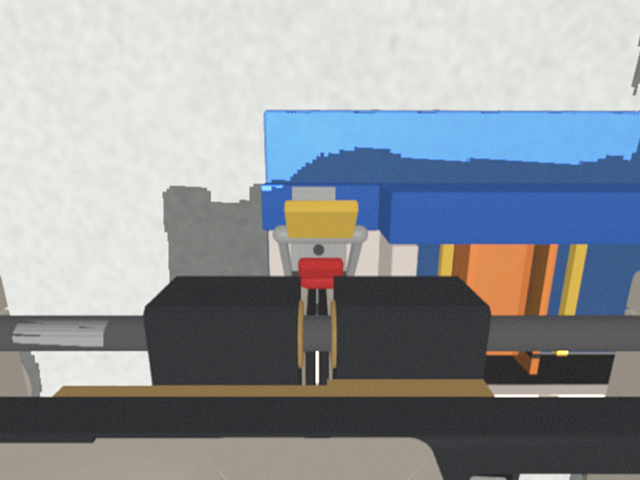

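View pics/k.png

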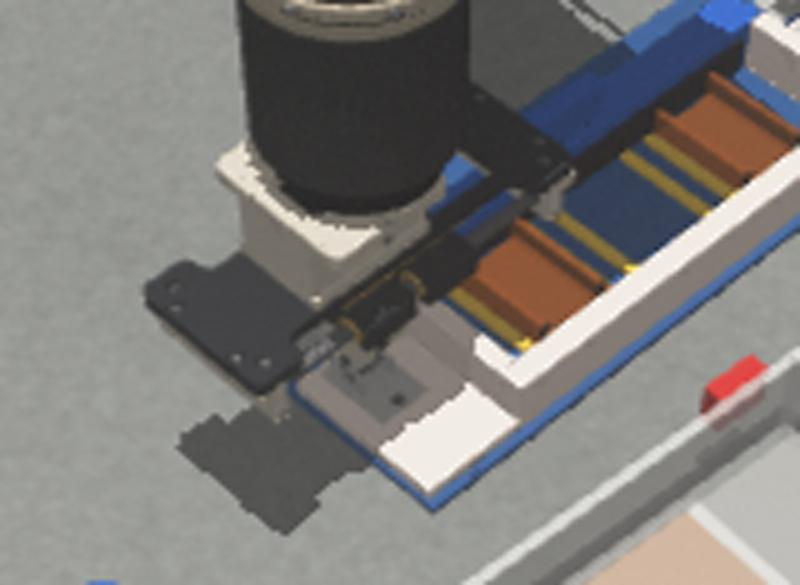

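```bash
python3 -m handwheel '[[[0,0,0.002,-0.02,0],[0,0,0.002,-0.05,0],[0,0,0.002,-0.08,0],[0,0,0.002,-0.1,0],[0,0,0.002,-0.11,0],[0,0,0.002,-0.11,0]]]' 20; python3 - <<'E'
from h import *
st=arm.get_state(); print(cas(st["eef_pos"]))
im,c=snap("wrist","w19.png"); im,c=snap("scene","s19.png"); cv2.imwrite("pics/k.png",cv2.resize(im[220:350,220:380],None,fx=5,fy=4.5,interpolation=2))
E
```

```text
t: 24.33
eef_pos: [0.6292, -0.1653, 0.1705]
ee_rot: [-3.134, -0.006, 1.634]
force: [0.5, -0.4, -0.2]
width: 0.0006
[ 0.0045758  -0.17181773]
```

View pics/w19.png

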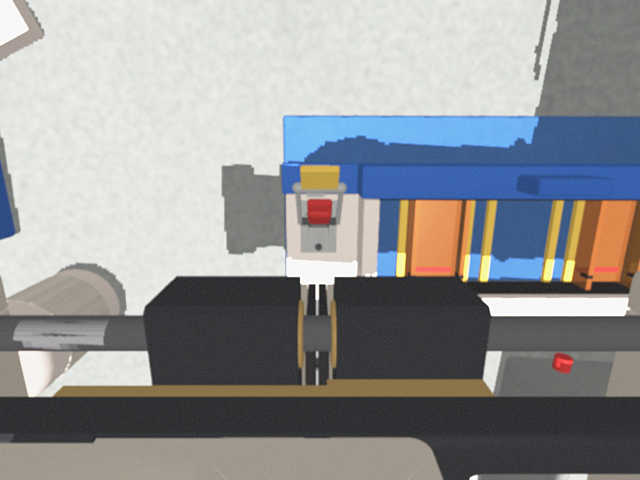

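View pics/k.png

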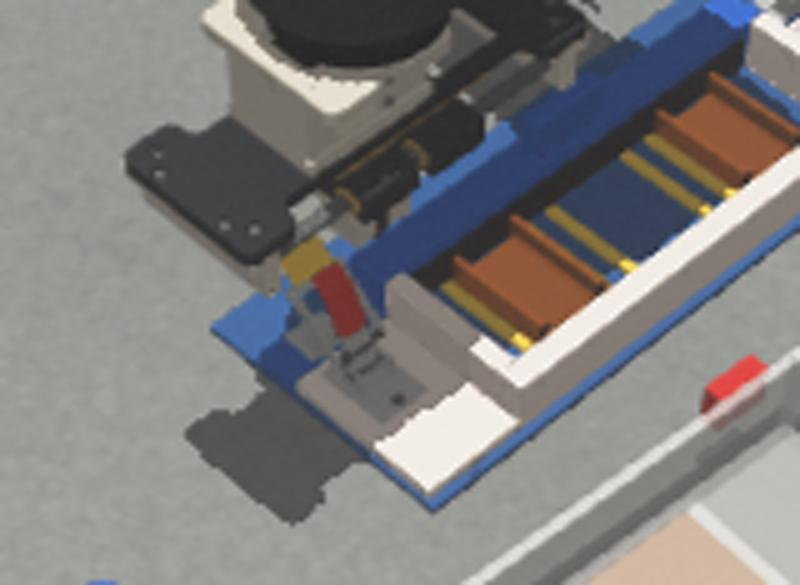

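```bash
python3 - <<'E'
from h import *
cS=cam("scene");c=cam("wrist")
for n,w,s in(("tab",(320,178),(282,277.8)),("red",(320,211),(288,286.7))):
    X,e=tri([(c,w),(cS,s)]); print(n,np.r_[cas(X),X[2]].round(4),np.round(e,4))
    print([cas(plane(c,w,z)).round(4)[0] for z in(.06,.07,.08,.09)])
E
```

```text
tab [-0.0436 -0.1674  0.0842] [0.0012 0.0012]
[np.float64(-0.0423), np.float64(-0.0431), np.float64(-0.0439), np.float64(-0.0447)]
red [-0.0211 -0.168   0.0716] [0.0001 0.0001]
[np.float64(-0.0192), np.float64(-0.0209), np.float64(-0.0226), np.float64(-0.0242)]
```

```bash
python3 -m handwheel '[[[0,0.001,-0.02,0,0],[0,0.001,-0.045,0.005,0],[0,0.001,-0.06,0.025,0],[0,0.001,-0.06,0.05,0],[0,0.001,-0.06,0.068,0],[0,0.001,-0.061,0.08,0],[0,0.001,-0.062,0.088,0],[0,0.001,-0.064,0.096,0],[0,0.001,-0.065,0.104,0],[0,0.001,-0.066,0.112,0],[0,0.001,-0.067,0.12,0],[0,0.001,-0.067,0.128,0],[0,0.001,-0.067,0.135,0],[0,0.001,-0.067,0.14,0],[0,0.001,-0.067,0.1415,0],[0,0.001,-0.067,0.1415,0]]]' 20; python3 - <<'E'
from h import *
st=arm.get_state(); print(cas(st["eef_pos"]))
im,c=snap("wrist","w20.png"); im,c=snap("scene","s20.png"); cv2.imwrite("pics/k.png",cv2.resize(im[220:350,220:380],None,fx=5,fy=4.5,interpolation=2))
E
```

```text
t: 25.77
eef_pos: [0.5526, -0.1677, 0.0232]
ee_rot: [-3.118, -0.008, 1.632]
force: [-10.6, -0.4, 5.3]
width: 0.0006
[-0.07197457 -0.16955866]
```

View pics/k.png

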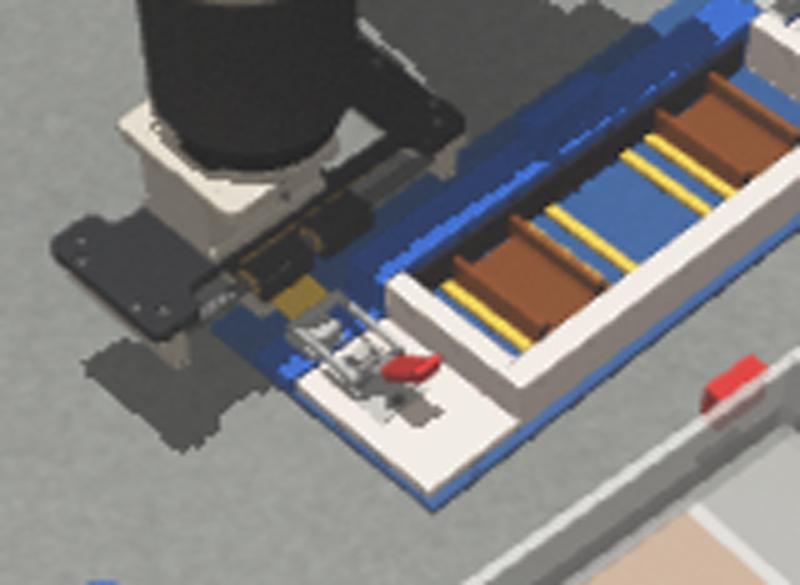

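View pics/w20.png

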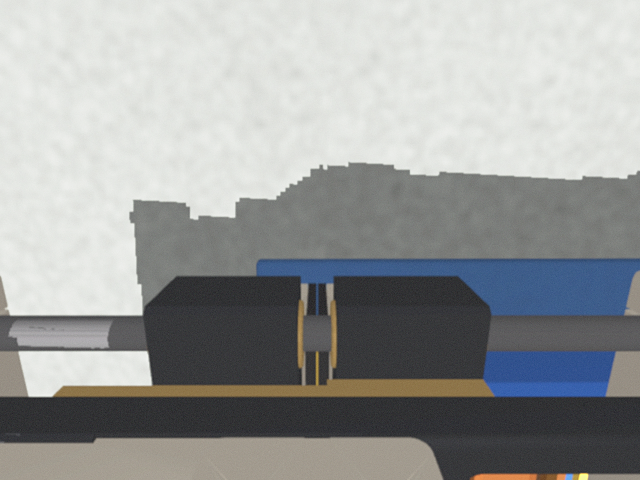

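```bash
python3 -m handwheel '[[[0,0,-0.003,0,0],[0,0,-0.006,0,0],[0,0,-0.008,-0.02,0],[0,0,-0.008,-0.05,0],[0,0,-0.008,-0.08,0],[0,0,0.01,-0.11,0],[0,0,0.03,-0.13,0],[0,0,0.045,-0.14,0],[0,0,0.05,-0.14,0],[0,0,0.05,-0.14,0]]]' 20; python3 - <<'E'
from h import *
st=arm.get_state(); print(cas(st["eef_pos"]))
im,c=snap("wrist","w21.png"); im,c=snap("scene","s21.png"); cv2.imwrite("pics/k.png",cv2.resize(im[220:350,220:380],None,fx=5,fy=4.5,interpolation=2))
E
```

```text
t: 26.7
eef_pos: [0.6066, -0.1652, 0.1613]
ee_rot: [-3.118, -0.008, 1.632]
force: [0.1, -0.7, -1.0]
width: 0.0003
[-0.0179758  -0.17030973]
```

View pics/w21.png

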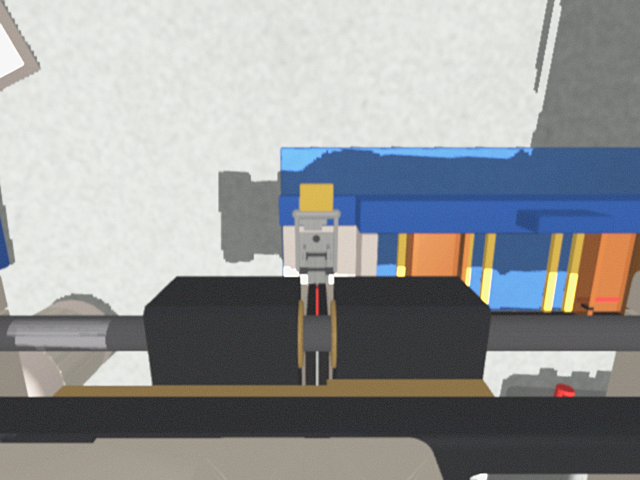

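View pics/k.png

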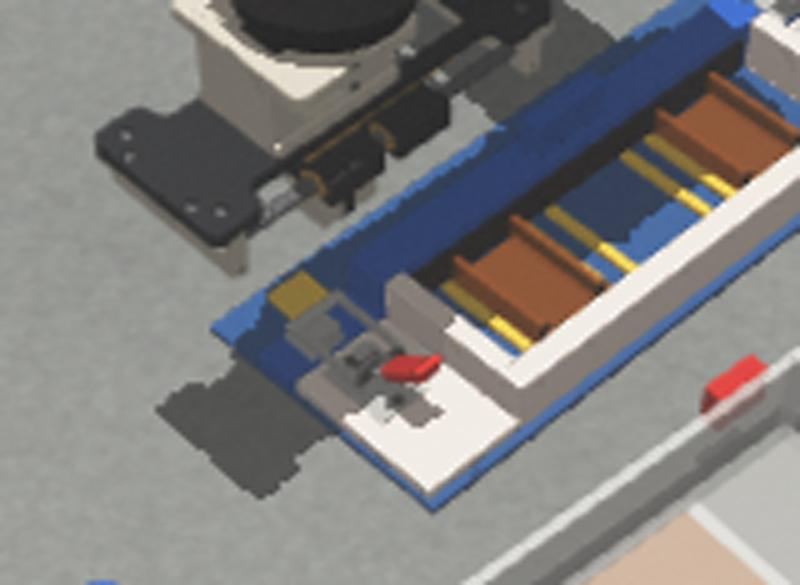

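```bash
python3 - <<'E'
from h import *
cS=cam("scene");c=cam("wrist")
for n,w,s in(("tab",(317,198),(280,285.6)),):
    X,e=tri([(c,w),(cS,s)]); print(n,np.r_[cas(X),X[2]].round(4),np.round(e,4))
for z in (.02,.028,.04): print(z,"tab",cas(plane(c,(317,198),z)).round(4),"cross",cas(plane(c,(317,214),z)).round(4))
im=cv2.imread("pics/w21.png"); cv2.imwrite("pics/k2.png",cv2.resize(im[170:285,260:380],None,fx=6,fy=5,interpolation=2))
for uv,z in(((340,196),.021),((500,196),.05)): print("gate front",cas(plane(c,uv,z)))
for uv,z in(((450,232),.05),((350,226),.021)): print("gate seal",cas(plane(c,uv,z)))
E
```

```text
tab [-0.0515 -0.168   0.0438] [0.0006 0.0006]
0.02 tab [-0.049  -0.1683] cross [-0.0362 -0.1683]
0.028 tab [-0.0499 -0.1684] cross [-0.0375 -0.1684]
0.04 tab [-0.0514 -0.1685] cross [-0.0394 -0.1685]
gate front [-0.05065767 -0.15025553]
gate front [-0.05393479 -0.03816324]
gate seal [-0.02776191 -0.07172593]
gate seal [-0.02665432 -0.14187465]
```

View pics/k2.png

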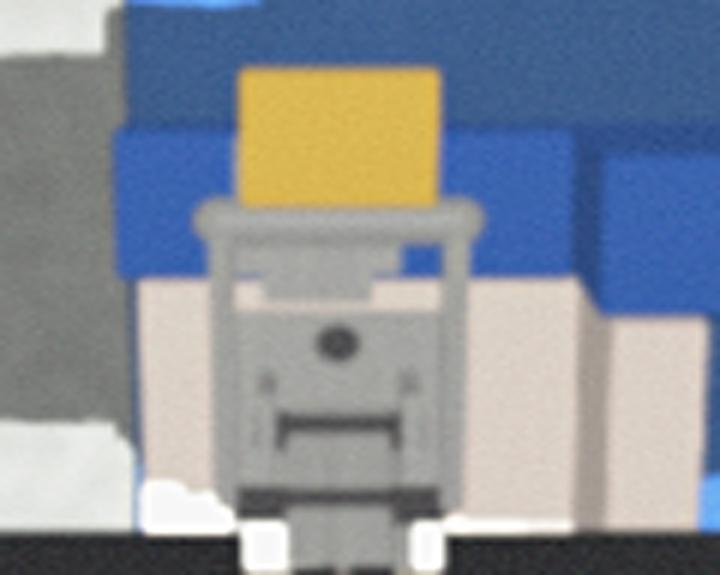

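```bash
python3 -m handwheel '[[[0,-0.001,0.03,0,0],[0,-0.001,0.06,0,0],[0,-0.001,0.08,0,0],[0,-0.001,0.086,0.02,0],[0,-0.001,0.086,0.045,0],[0,-0.001,0.086,0.07,0],[0,-0.001,0.086,0.09,0],[0,-0.001,0.086,0.103,0],[0,-0.001,0.086,0.103,0],[0,-0.001,0.08,0.103,0],[0,-0.001,0.072,0.103,0],[0,-0.001,0.064,0.103,0],[0,-0.001,0.056,0.103,0],[0,-0.001,0.048,0.103,0],[0,-0.001,0.04,0.103,0],[0,-0.001,0.032,0.103,0],[0,-0.001,0.026,0.103,0],[0,-0.001,0.02,0.103,0],[0,-0.001,0.018,0.103,0],[0,-0.001,0.018,0.103,0]]]' 20; python3 - <<'E'
from h import *
st=arm.get_state(); print(cas(st["eef_pos"]))
im,c=snap("wrist","w22.png"); im,c=snap("scene","s22.png"); cv2.imwrite("pics/k.png",cv2.resize(im[220:350,220:380],None,fx=5,fy=4.5,interpolation=2))
E
```

```text
t: 28.47
eef_pos: [0.6186, -0.1645, 0.0566]
ee_rot: [-3.114, -0.009, 1.631]
force: [1.1, 0.7, 0.6]
width: 0.0004
[-0.00591019 -0.17038629]
```

View pics/w22.png

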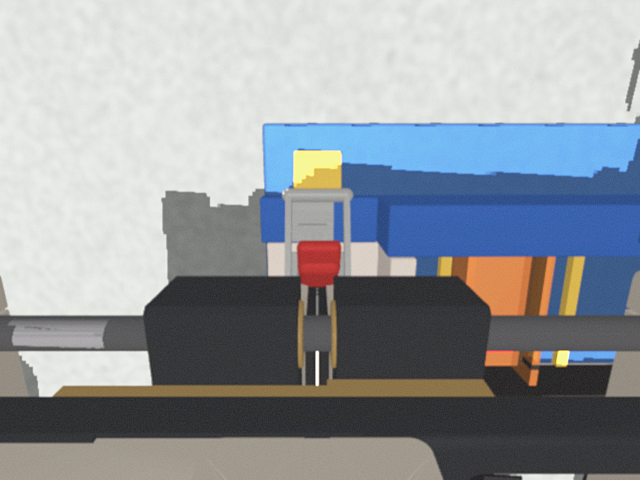

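```bash
python3 -m handwheel '[[[0,0,0.003,-0.02,0],[0,0,0.003,-0.05,0],[0,0,0.003,-0.08,0],[0,0,0.003,-0.1,0],[0,0,0.003,-0.11,0],[0,0,0.003,-0.11,0]]]' 20; python3 - <<'E'
from h import *
st=arm.get_state(); print(cas(st["eef_pos"]))
im,c=snap("wrist","w23.png"); cv2.imwrite("pics/k2.png",cv2.resize(im[140:285,240:400],None,fx=5,fy=4,interpolation=2))
im,c=snap("scene","s23.png"); cv2.imwrite("pics/k.png",cv2.resize(im[250:330,240:330],None,fx=8,fy=7,interpolation=2))
E
```

```text
t: 29.07
eef_pos: [0.6257, -0.1653, 0.1683]
ee_rot: [-3.115, -0.008, 1.631]
force: [-1.0, -0.9, -0.1]
width: 0.0004
[ 0.00107885 -0.17156386]
```

View pics/k2.png

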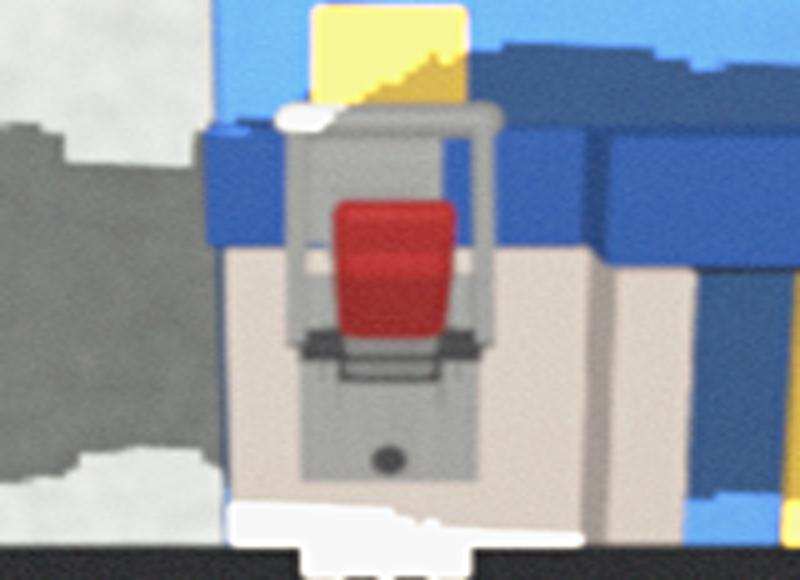

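View pics/k.png

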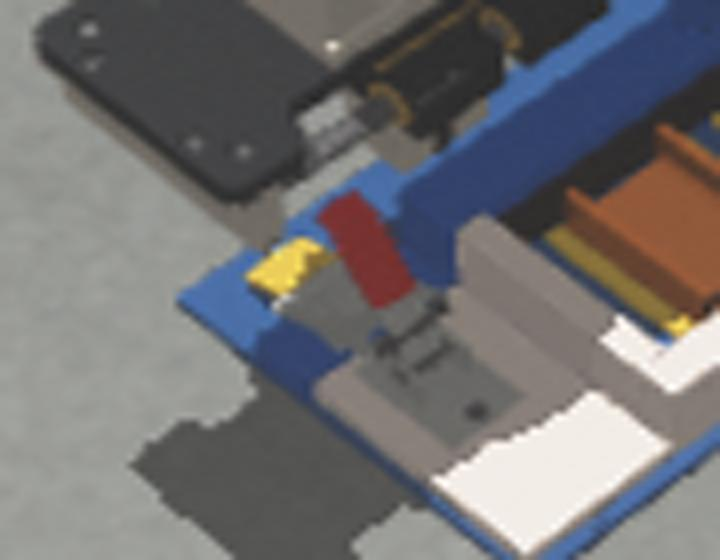

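```bash
python3 - <<'E'
from h import *
cS=cam("scene");c=cam("wrist")
for n,w,s in(("tab",(318,153),(275.6,287.9)),("crossL",(298,170),(275.3,293)),("red",(319,207),(286,286))):
    X,e=tri([(c,w),(cS,s)]); print(n,np.r_[cas(X),X[2]].round(4),np.round(e,4))
for z in (.02,.028,.04): print(z,"tab",cas(plane(c,(318,153),z)).round(4),"cross",cas(plane(c,(318,169),z)).round(4))
for uv,z in(((340,171.5),.021),((370,171.5),.05)): print("gate front",cas(plane(c,uv,z)))
print("seal", cas(plane(c,(350,201),.021)), cas(plane(c,(375,206.5),.05)))
print("plate corner",cas(plane(c,(283,120),.008)))
E
```

```text
tab [-0.0651 -0.1692  0.0209] [0.0011 0.0011]
crossL [-0.0516 -0.1836  0.0279] [0.0002 0.0002]
red [-0.0284 -0.168   0.0667] [0.0002 0.0002]
0.02 tab [-0.0644 -0.1682] cross [-0.0521 -0.1682]
0.028 tab [-0.0644 -0.1683] cross [-0.0525 -0.1683]
0.04 tab [-0.0644 -0.1685] cross [-0.0529 -0.1685]
gate front [-0.05024272 -0.1509254 ]
gate front [-0.05159369 -0.13153393]
seal [-0.02698038 -0.14257068] [-0.02651749 -0.12706919]
plate corner [-0.0899265  -0.19595448]
```

View pics/w23.png

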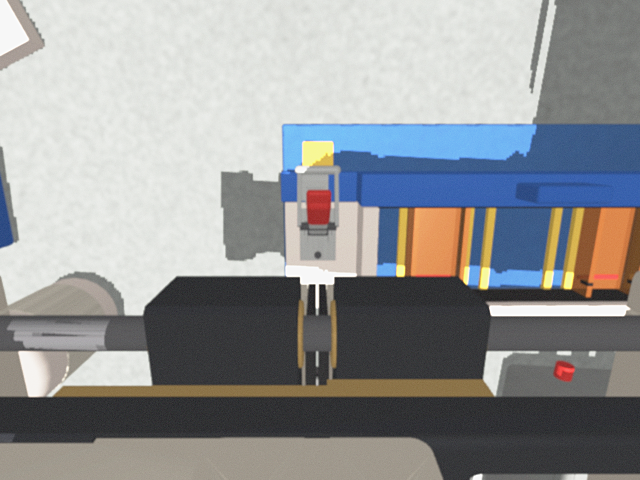

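```bash
python3 -m handwheel '[[[0,0,-0.02,0,0],[0,0,-0.045,0,0],[0,0,-0.063,0,0],[0,0,-0.063,0.02,0],[0,0,-0.063,0.05,0],[0,0,-0.063,0.08,0],[0,0,-0.063,0.1,0],[0,0,-0.063,0.111,0],[0,0,-0.063,0.111,0],[0,0,-0.055,0.111,0],[0,0,-0.046,0.111,0],[0,0,-0.038,0.111,0],[0,0,-0.03,0.111,0],[0,0,-0.024,0.111,0],[0,0,-0.024,0.111,0]]]' 20; python3 - <<'E'
from h import *
st=arm.get_state(); print(cas(st["eef_pos"]))
im,c=snap("wrist","w24.png")
im,c=snap("scene","s24.png"); cv2.imwrite("pics/k.png",cv2.resize(im[250:330,240:330],None,fx=8,fy=7,interpolation=2))
E
```

```text
t: 30.42
eef_pos: [0.5993, -0.1657, 0.0564]
ee_rot: [-3.114, -0.009, 1.631]
force: [0.5, -0.8, 0.5]
width: 0.0005
[-0.02528263 -0.17036225]
```

View pics/k.png

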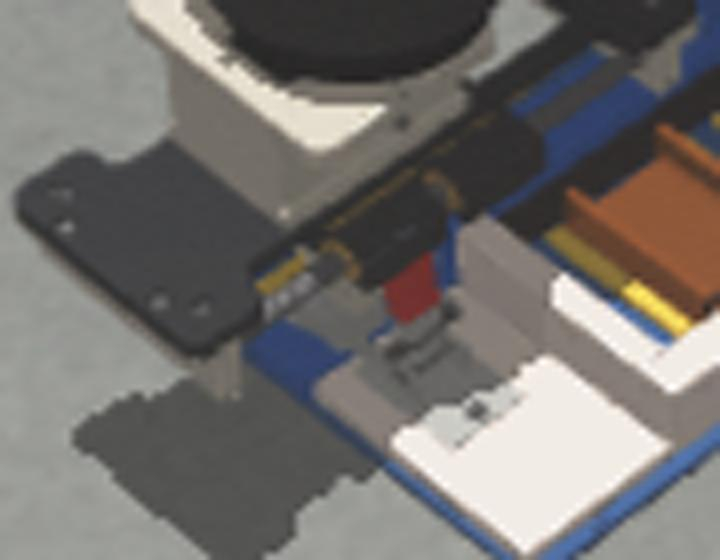

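View pics/w24.png

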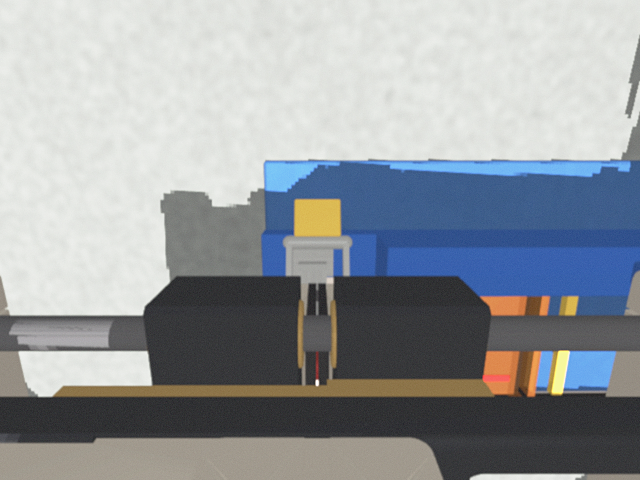

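```bash
python3 -m handwheel '[[[0,0,0.006,0,0],[0,0,0.012,0,0],[0,0,0.018,0,0],[0,0,0.024,0,0],[0,0,0.03,0,0],[0,0,0.036,0,0],[0,0,0.036,0,0]]]' 20; python3 - <<'E'
from h import *
st=arm.get_state(); print(cas(st["eef_pos"]))
im,c=snap("wrist","w25.png"); cv2.imwrite("pics/k2.png",cv2.resize(im[140:300,240:400],None,fx=5,fy=3.7,interpolation=2))
im,c=snap("scene","s25.png"); cv2.imwrite("pics/k.png",cv2.resize(im[250:330,240:330],None,fx=8,fy=7,interpolation=2))
E
```

```text
t: 31.1
eef_pos: [0.635, -0.1633, 0.0539]
ee_rot: [-3.113, -0.009, 1.631]
force: [-1.4, 0.2, 0.5]
width: 0.0005
[ 0.01052835 -0.17013712]
```

View pics/k.png

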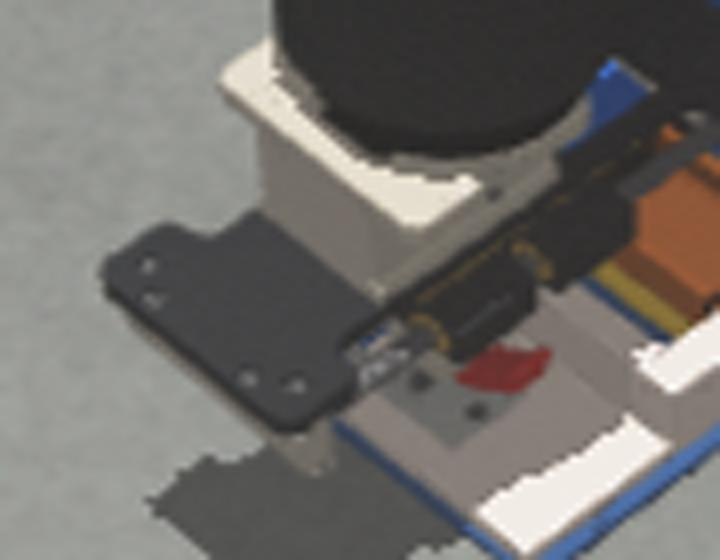

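View pics/k2.png

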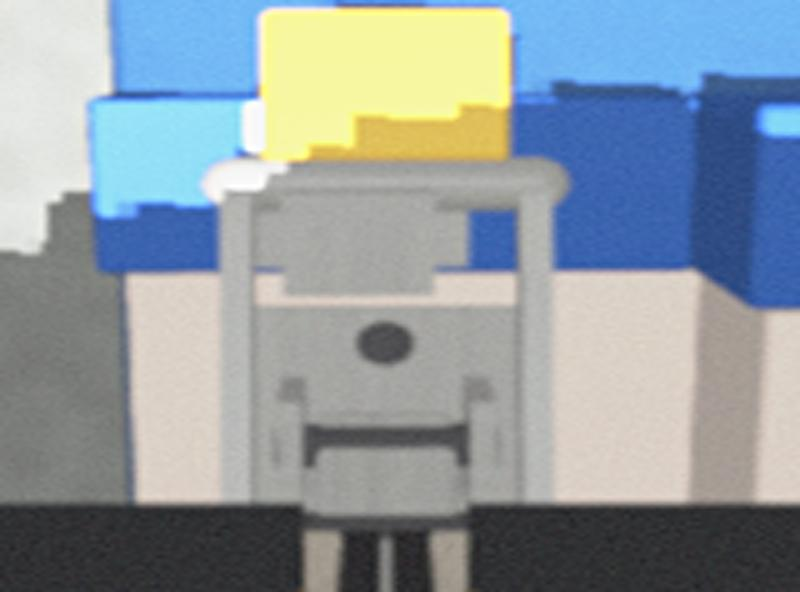

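```bash
python3 - <<'E'
from h import *
c=cam("wrist")
for n,uv,zz in(("bar",(317,188),(.026,.0425)),("tabend",(317,142.5),(.01,.02,.042)),("tabinner",(317,182),(.02,.042)),("earfront",(380,166),(.021,)),("earback",(350,212.5),(.021,)),("ledgefront",(372,212.5),(.018,))):
    print(n,[cas(plane(c,uv,z)).round(4).tolist() for z in zz])
# widths: bar end-to-end px -> height
L,R=(240+203/5,188),(240+570/5,188)
for z in(.02,.026,.035,.0425): print(z,np.linalg.norm(plane(c,L,z)-plane(c,R,z)))
L,R=(240+260/5,160),(240+512/5,160)
for z in(.015,.026,.035,.0425): print("tab",z,np.linalg.norm(plane(c,L,z)-plane(c,R,z)))
E
```

```text
bar [[-0.0366, -0.1692], [-0.0381, -0.1693]]
tabend [[-0.0586, -0.169], [-0.0584, -0.1691], [-0.0579, -0.1694]]
tabinner [[-0.039, -0.1691], [-0.0407, -0.1693]]
earfront [[-0.047, -0.1376]]
earback [[-0.0236, -0.1521]]
ledgefront [[-0.0231, -0.1403]]
0.02 0.0373572911407333
0.026 0.0362105299825026
0.035 0.0344903882451565
0.0425 0.03305693679736808
tab 0.015 0.02586338954190902
tab 0.026 0.024444153812822424
tab 0.035 0.0232829609435697
tab 0.0425 0.022315300219192438
```

```bash
python3 -m handwheel '[[[0,0,-0.002,-0.02,0],[0,0,-0.002,-0.045,0],[0,0,0.01,-0.05,0],[0,0,0.025,-0.05,0],[0,0,0.0325,-0.05,0],[0,0,0.0325,-0.045,0],[0,0,0.0325,-0.035,0],[0,0,0.0325,-0.025,0],[0,0,0.0325,-0.016,0],[0,0,0.0325,-0.008,0],[0,0,0.0325,0,0],[0,0,0.0325,0.007,0],[0,0,0.0325,0.013,0],[0,0,0.0325,0.018,0],[0,0,0.0325,0.021,0],[0,0,0.0325,0.023,0],[0,0,0.0325,0.023,0]]]' 20; python3 - <<'E'
from h import *
st=arm.get_state(); print(cas(st["eef_pos"]))
im,c=snap("wrist","w26.png"); cv2.imwrite("pics/k2.png",cv2.resize(im[90:290,240:400],None,fx=5,fy=3,interpolation=2))
im,c=snap("scene","s26.png"); cv2.imwrite("pics/k.png",cv2.resize(im[250:330,240:330],None,fx=8,fy=7,interpolation=2))
E
```

```text
t: 32.62
eef_pos: [0.666, -0.1611, 0.0297]
ee_rot: [-3.113, -0.009, 1.631]
force: [-0.6, -0.2, 0.4]
width: 0.0006
[ 0.04156847 -0.1698068 ]
```

View pics/k.png

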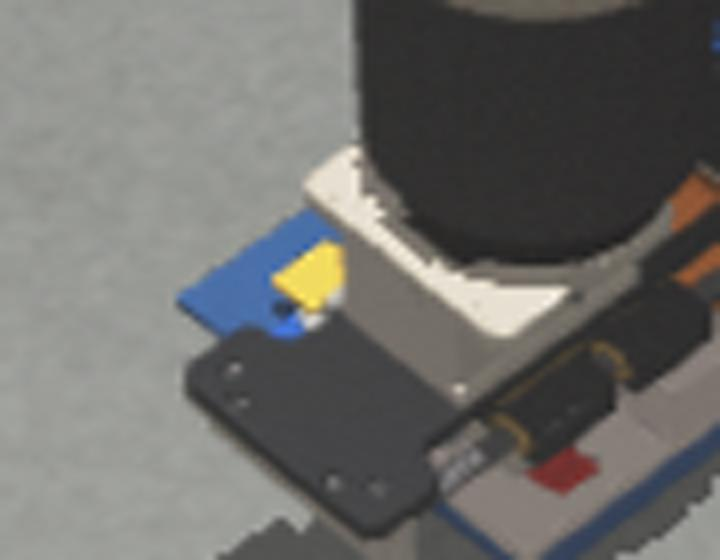

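View pics/k2.png

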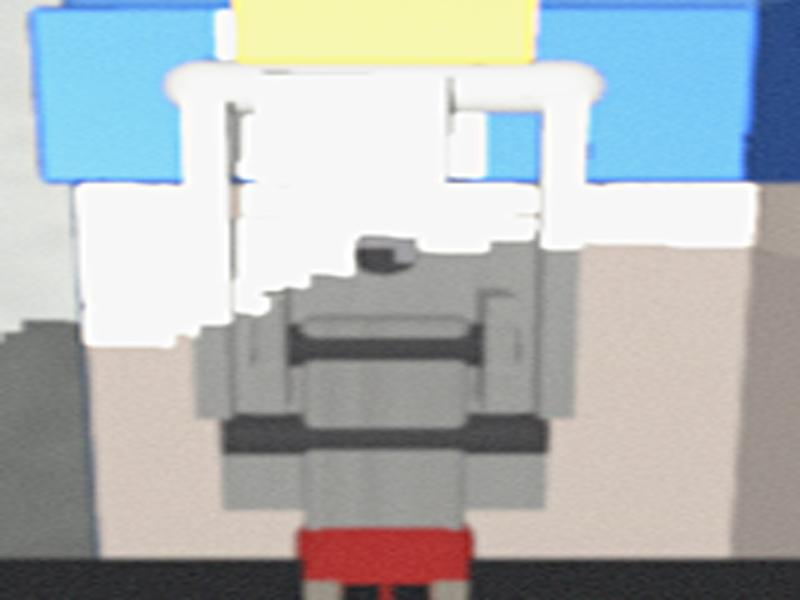

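```bash
python3 -m handwheel '[[[0,0,0,0.002,0],[0,0,0,0.004,0],[0,0,0,0.005,0],[0,0,0,0.005,0]]]' 20; python3 -m handwheel '[[[0,0,0,-0.03,0],[0,0,0,-0.07,0],[0,0,0,-0.1,0],[0,0,0,-0.12,0],[0,0,0,-0.13,0],[0,0,0,-0.13,0]]]' 20; python3 - <<'E'
from h import *
st=arm.get_state(); print(cas(st["eef_pos"]))
im,c=snap("wrist","w27.png")
im,c=snap("scene","s27.png"); cv2.imwrite("pics/k.png",cv2.resize(im[220:340,230:410],None,fx=4.4,fy=4.4,interpolation=2))
E
```

```text
t: 33.05
eef_pos: [0.6667, -0.1613, 0.0274]
ee_rot: [-3.115, -0.009, 1.632]
force: [-4.1, 1.3, 13.4]
width: 0.0004
t: 33.55
eef_pos: [0.6715, -0.1623, 0.1603]
ee_rot: [-3.119, -0.008, 1.632]
force: [-0.6, 1.1, 0.2]
width: 0.0002
[ 0.04695719 -0.17131129]
```

View pics/w27.png

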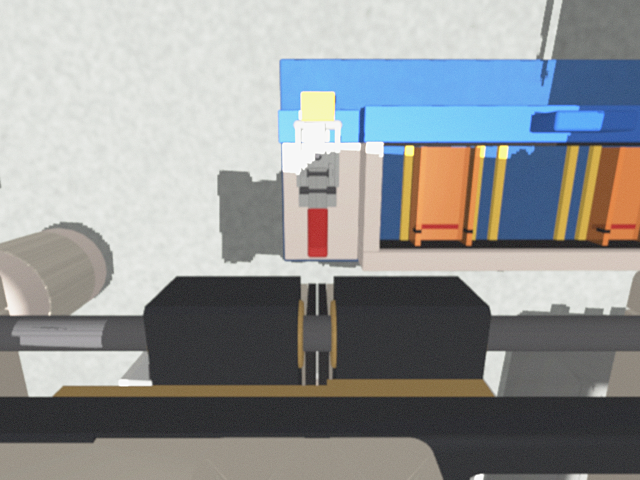

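View pics/k.png

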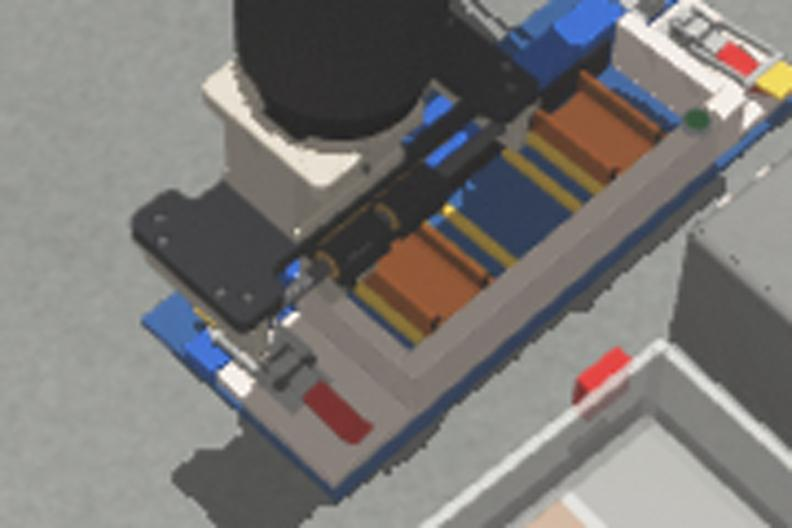

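```bash
python3 -m handwheel '[[[0,0.01,0,0,0],[0,0.04,0,0,0],[0,0.08,0,0,0],[0,0.12,0,0,0],[0,0.16,0,0,0],[0,0.2,0,0,0],[0,0.24,0,0,0],[0,0.28,0,0,0],[0,0.31,0,0,0],[0,0.335,0,0,0],[0,0.342,0,0,0],[0,0.342,0,0,0],[0,0.342,0,0,0]]]' 20; python3 - <<'E'
from h import *
st=arm.get_state(); print(cas(st["eef_pos"]),np.degrees(st["ee_rot"]))
cT=cam("top"); print("flask rim",plane(cT,(167,154),.118),"base",plane(cT,(184,168),.0))
im,c=snap("wrist","w28.png"); cv2.imwrite("pics/k2.png",cv2.resize(im[80:290,240:400],None,fx=5,fy=2.8,interpolation=2))
im,c=snap("scene","s28.png"); cv2.imwrite("pics/k.png",cv2.resize(im[190:270,350:450],None,fx=8,fy=7,interpolation=2))
E
```

```text
t: 34.73
eef_pos: [0.648, 0.1795, 0.158]
ee_rot: [-3.111, -0.008, 1.632]
force: [-0.3, 0.4, 0.2]
width: 0.0005
[0.04408196 0.17122453] [-178.27460971   -0.46461127   93.52181203]
flask rim [0.70921254 0.34186795 0.118     ] base [0.71105267 0.34271395 0.        ]
```

View pics/w28.png

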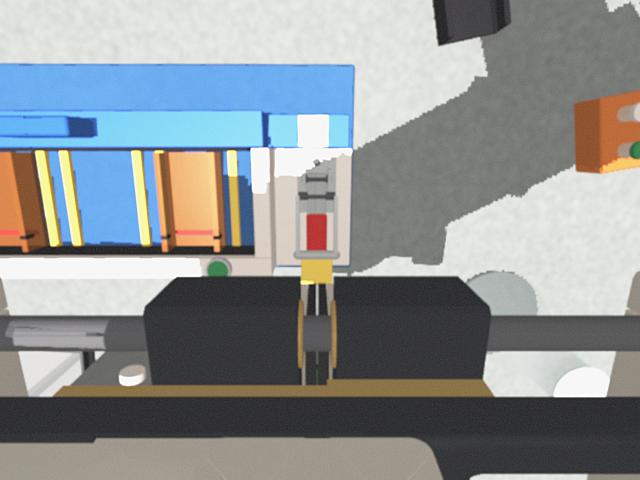

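View pics/k.png

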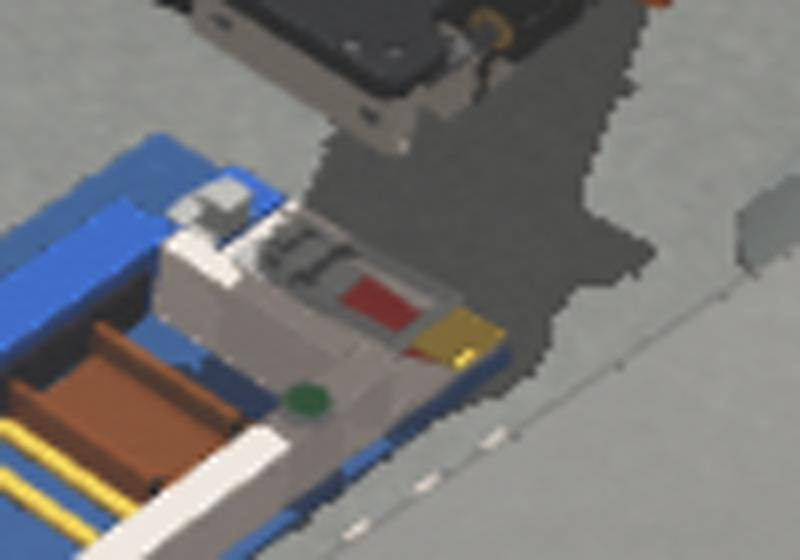

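```bash
python3 - <<'E'
from h import *
cS=cam("scene");c=cam("wrist")
for n,w,s in(("tab",(317,271),(407.5,238.1)),("red",(317,231),(397.5,233.3)),("bar",(317,255),(404.5,234.5))):
    X,e=tri([(c,w),(cS,s)]); print(n,np.r_[cas(X),X[2]].round(4),np.round(e,4))
    print([cas(plane(c,w,z)).round(4)[0] for z in(.03,.04,.05,.06)])
E
```

```text
tab [0.0687 0.1717 0.0402] [0.0001 0.0001]
[np.float64(0.072), np.float64(0.0689), np.float64(0.0657), np.float64(0.0625)]
red [0.0379 0.171  0.0336] [0.0012 0.0012]
[np.float64(0.0396), np.float64(0.0375), np.float64(0.0355), np.float64(0.0335)]
bar [0.0561 0.1724 0.0431] [0.001 0.001]
[np.float64(0.0589), np.float64(0.0561), np.float64(0.0534), np.float64(0.0507)]
```

View pics/k2.png

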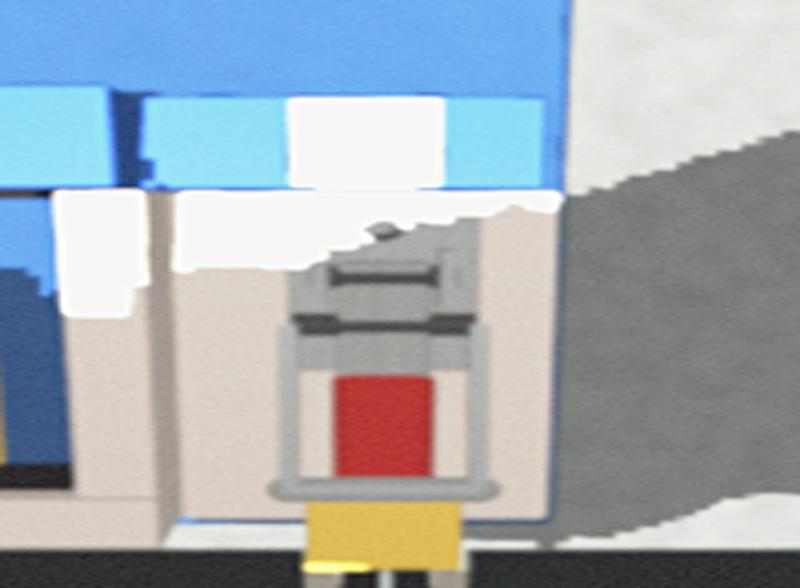

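```bash
python3 - <<'E'
from h import *
cT=cam("top");cS=cam("scene")
p=plane(cT,(312,155),0.); print("box front bottom R",p,cas(p)); p=plane(cT,(205,152),0.); print("L",p,cas(p))
# scene: box bottom-front corners (386,289)? top corner (443,226)...
for z in(.06,.08,.1,.12): print(z,cas(plane(cT,(310,140),z)),cas(plane(cT,(205,143),z)))
E
python3 - <<'E'
import cv2
im=cv2.imread("pics/top0.png"); cv2.imwrite("pics/k.png",cv2.resize(im[130:200,190:330],None,fx=5.7,fy=6,interpolation=2))
im=cv2.imread("pics/s28.png"); cv2.imwrite("pics/k2.png",cv2.resize(im[180:350,350:540],None,fx=4.2,fy=3.5,interpolation=2))
E
```

```text
box front bottom R [0.73844657 0.03063663 0.        ] [0.12540715 0.01724286]
L [0.75030683 0.29212045 0.        ] [0.15293594 0.27754388]
0.06 [0.14260346 0.01889091] [0.15402931 0.26119265]
0.08 [0.1356414  0.01873109] [0.14683426 0.25609193]
0.1 [0.12867935 0.01857127] [0.13963922 0.25099122]
0.12 [0.12171729 0.01841145] [0.13244417 0.24589051]
```

View pics/k.png

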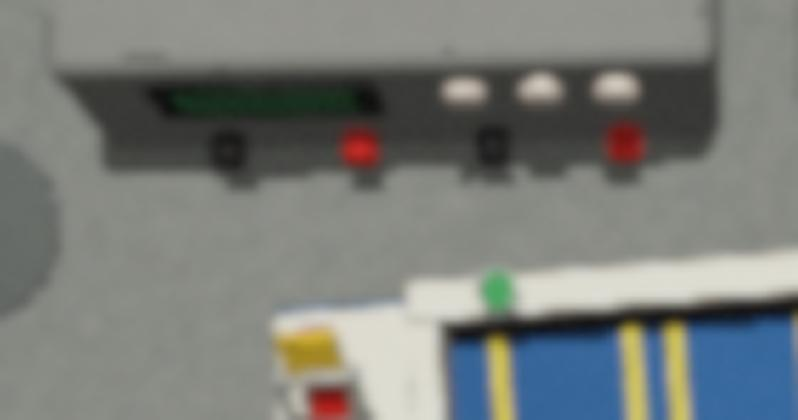

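View pics/k2.png

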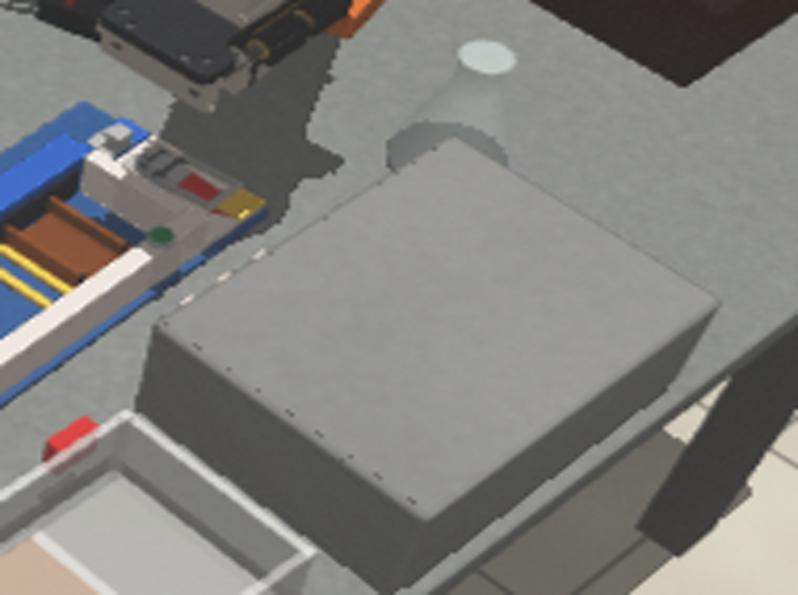

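```bash
python3 -m handwheel '[[[0.04,0,0.01,0,0],[0.04,0,0.025,0,0],[0.04,0,0.036,0,0],[0.04,0,0.036,0.01,0],[0.04,0,0.036,0.025,0],[0.04,0,0.036,0.04,0],[0.04,0,0.036,0.055,0],[0.04,0,0.036,0.07,0],[0.04,0,0.036,0.085,0],[0.04,0,0.036,0.095,0],[0.04,0,0.036,0.1,0],[0.04,0,0.036,0.1,0]]]' 10; python3 - <<'E'
from h import *
st=arm.get_state(); print(cas(st["eef_pos"]),np.degrees(st["ee_rot"]))
im,c=snap("wrist","w29.png")
E
```

```text
t: 35.83
eef_pos: [0.6808, 0.1802, 0.0561]
ee_rot: [-3.11, -0.008, 1.63]
force: [0.2, 1.1, -0.1]
width: 0.04
[0.07682044 0.16998187] [-178.20330676   -0.43292488   93.372681  ]
```

View pics/w29.png

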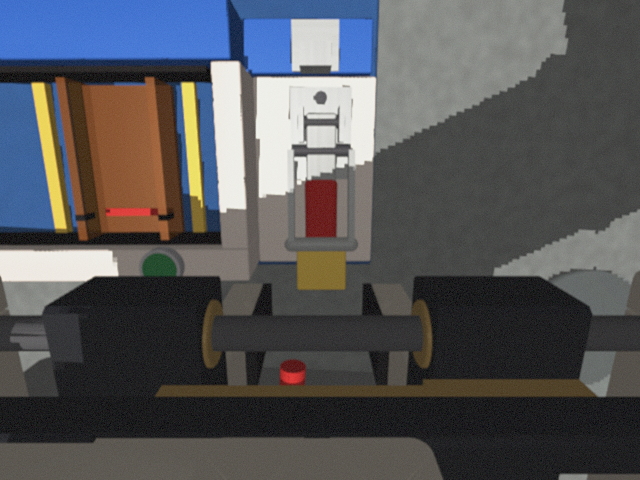

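```bash
python3 - <<'E'
from h import *
c=cam("wrist"); st=arm.get_state()
for z in(.038,.042,.046): print("tabend",cas(plane(c,(321,290),z)),"tabin",cas(plane(c,(321,251),z)),"bar",cas(plane(c,(321,244),z)))
# where do the finger front edges lie at tip depth
for r in(284,): print("finger front edge",cas(plane(c,(245,r),st["eef_pos"][2])), cas(plane(c,(262,r),st["eef_pos"][2])),cas(plane(c,(222,r),st["eef_pos"][2])))
print("wall rear",cas(plane(c,(200,280),.05)))
E
```

```text
tabend [0.0803129  0.17315227] tabin [0.06013026 0.17311411] bar [0.05661233 0.17310746]
tabend [0.07882934 0.17307352] tabin [0.05909381 0.17303621] bar [0.05565381 0.1730297 ]
tabend [0.07734577 0.17299478] tabin [0.05805736 0.1729583 ] bar [0.05469529 0.17295195]
finger front edge [0.07019667 0.13894508] [0.07022371 0.14650046] [0.07016013 0.12873225]
wall rear [0.07074572 0.11681735]
```

```bash
python3 -m handwheel '[[[0.03,0.002,0,0,0],[0.03,0.003,-0.0015,0,0],[0.03,0.003,-0.0015,0,0],[0.03,0.003,-0.0015,0,0],[0.03,0.003,-0.0015,0,0],[0.03,0.003,-0.0015,0.004,0],[0.03,0.003,-0.0015,0.006,0],[0.03,0.003,-0.0015,0.006,0]]]' 10; python3 - <<'E'
from h import *
st=arm.get_state(); print(cas(st["eef_pos"]))
im,c=snap("wrist","w30.png"); cv2.imwrite("pics/k.png",cv2.resize(im[220:400,220:420],None,fx=4,fy=3.3,interpolation=2))
E
```

```text
t: 36.55
eef_pos: [0.6791, 0.1833, 0.0505]
ee_rot: [-3.111, -0.008, 1.63]
force: [0.2, -1.1, -0.4]
width: 0.03
[0.07531307 0.17318482]
```

View pics/k.png

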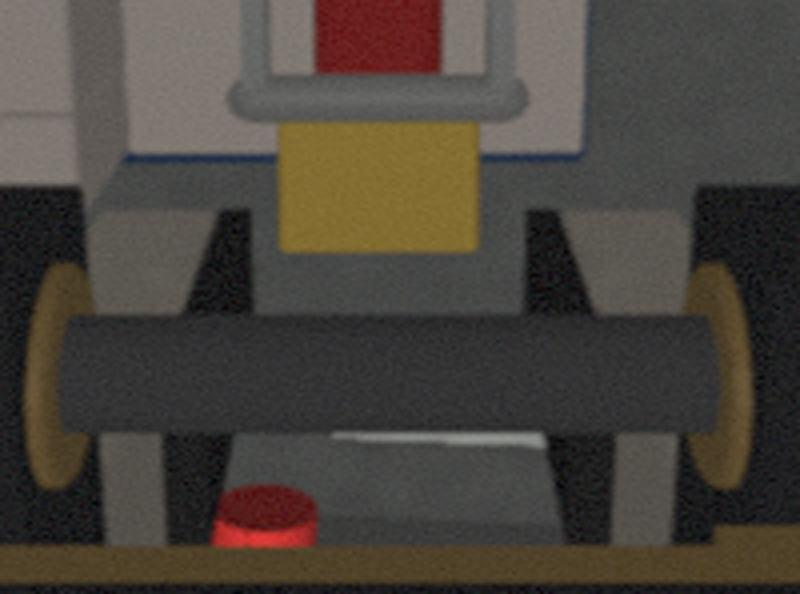

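```bash
python3 -m handwheel '[[[0.03,0,0,0.004,0],[0.03,0,0,0.008,0],[0.03,0,0,0.012,0],[0.03,0,0,0.015,0],[0.03,0,0,0.015,0],[0.015,0,0,0.015,0],[0.015,0,0,0.015,0],[0.015,0,0,0.015,0],[0.015,0,0,0.015,0],[0.015,0,0,0.015,0]]]' 15; python3 - <<'E'
from h import *
st=arm.get_state(); print(cas(st["eef_pos"]))
im,c=snap("wrist","w31.png"); cv2.imwrite("pics/k.png",cv2.resize(im[220:400,220:420],None,fx=4,fy=3.3,interpolation=2))
E
```

```text
t: 37.43
eef_pos: [0.6788, 0.183, 0.0359]
ee_rot: [-3.111, -0.007, 1.63]
force: [1.1, -3.4, -0.9]
width: 0.0231
[0.07499896 0.17295071]
```

View pics/k.png

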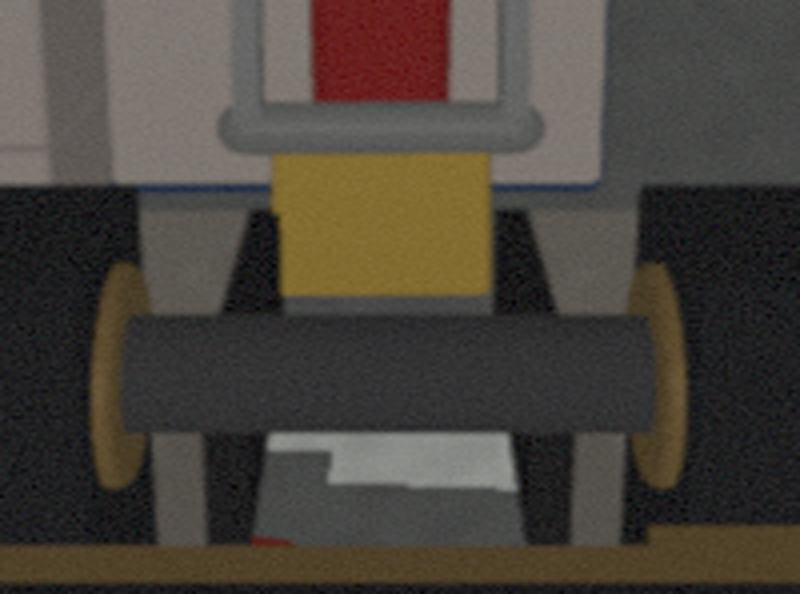

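```bash
python3 -m handwheel '[[[0.015,0,-0.001,-0.006,0],[0.015,0,-0.005,-0.0165,0],[0.015,0,-0.0085,-0.0235,0],[0.015,0,-0.0135,-0.0305,0],[0.015,0,-0.019,-0.036,0],[0.015,0,-0.026,-0.0415,0],[0.015,0,-0.0325,-0.0455,0],[0.015,0,-0.0405,-0.049,0],[0.015,0,-0.0405,-0.049,0]]]' 15; python3 - <<'E'
from h import *
st=arm.get_state(); print(cas(st["eef_pos"]))
im,c=snap("wrist","w32.png"); cv2.imwrite("pics/k2.png",cv2.resize(im[120:400,200:440],None,fx=3.3,fy=2.1,interpolation=2))
im,c=snap("scene","s32.png"); cv2.imwrite("pics/k.png",cv2.resize(im[190:270,350:450],None,fx=8,fy=7,interpolation=2))
E
```

```text
t: 38.23
eef_pos: [0.6388, 0.1805, 0.0874]
ee_rot: [-3.112, -0.008, 1.63]
force: [-0.3, -2.5, -1.0]
width: 0.0225
[0.03496983 0.1728103 ]
```

View pics/k.png

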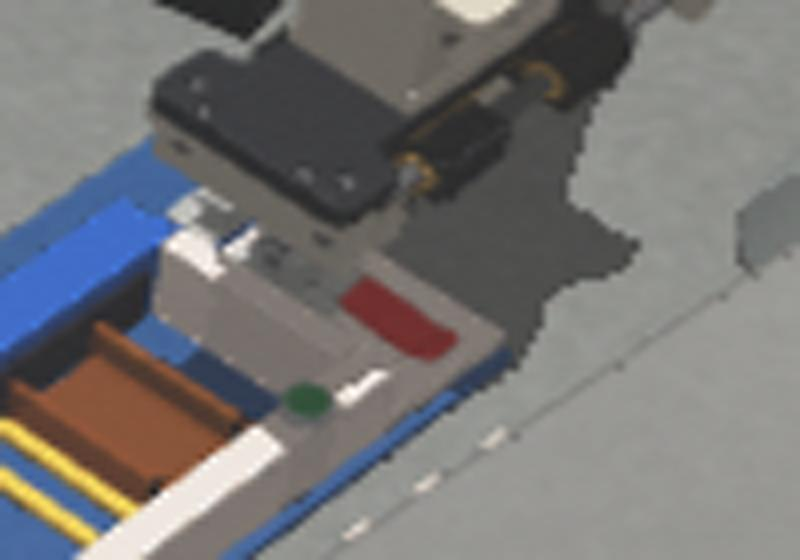

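View pics/k2.png

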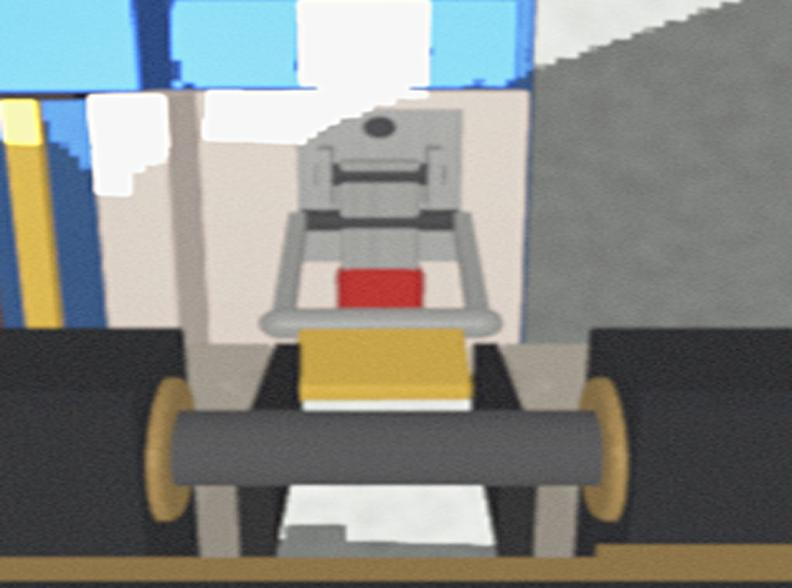

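```bash
python3 -m handwheel '[[[0.015,0,-0.008,-0.0015,0],[0.015,0,-0.0165,-0.0025,0],[0.015,0,-0.024,-0.004,0],[0.015,0,-0.031,-0.0055,0],[0.015,0,-0.04,-0.0065,0],[0.015,0,-0.048,-0.0065,0],[0.015,0,-0.058,-0.004,0],[0.015,0,-0.0675,-0.001,0],[0.015,0,-0.0675,-0.001,0]]]' 15; python3 - <<'E'
from h import *
st=arm.get_state(); print(cas(st["eef_pos"]))
im,c=snap("wrist","w33.png"); cv2.imwrite("pics/k2.png",cv2.resize(im[120:400,200:440],None,fx=3.3,fy=2.1,interpolation=2))
im,c=snap("scene","s33.png"); cv2.imwrite("pics/k.png",cv2.resize(im[180:260,340:440],None,fx=8,fy=7,interpolation=2))
E
```

```text
t: 39.08
eef_pos: [0.5708, 0.1763, 0.0889]
ee_rot: [-3.111, -0.008, 1.63]
force: [4.4, -2.5, -6.1]
width: 0.0223
[-0.03322335  0.17271946]
```

View pics/k.png

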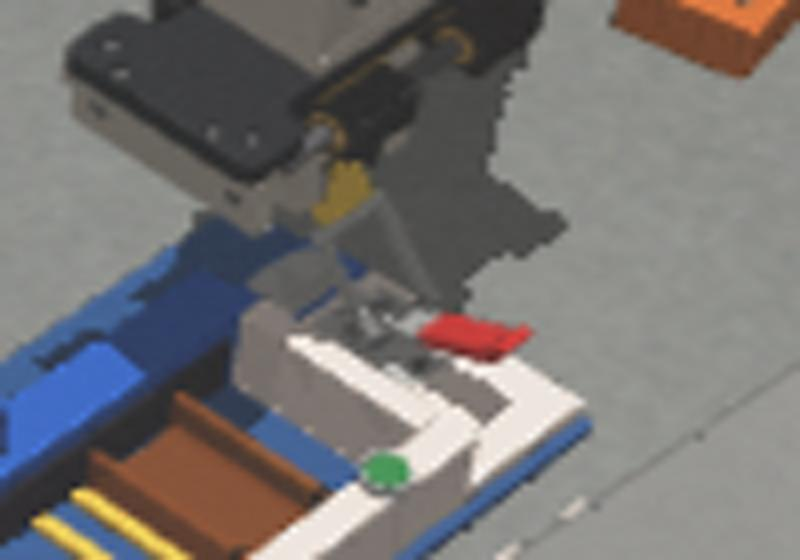

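View pics/k2.png

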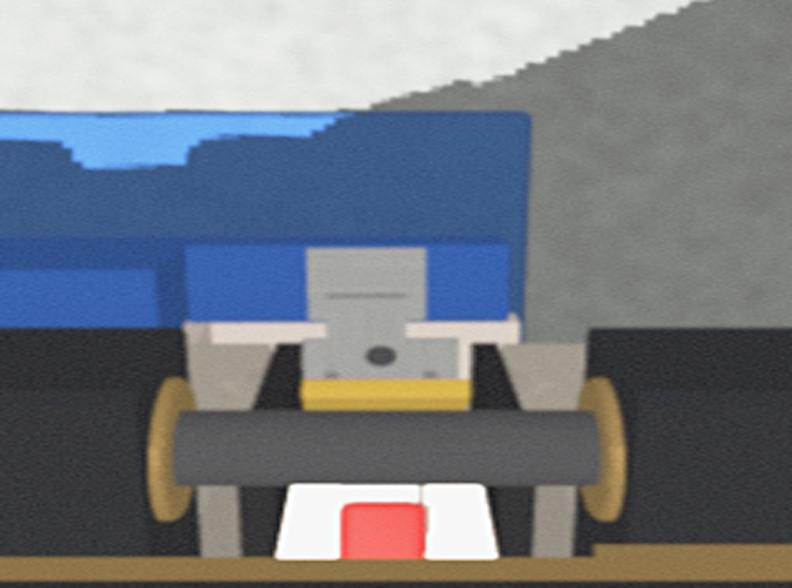

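```bash
python3 -m handwheel '[[[0.015,0,-0.008,0.001,0],[0.015,0,-0.017,0.004,0],[0.015,0,-0.022,0.008,0],[0.015,0,-0.027,0.013,0],[0.015,0,-0.03,0.02,0],[0.015,0,-0.033,0.027,0],[0.015,0,-0.033,0.027,0]]]' 25; python3 - <<'E'
from h import *
st=arm.get_state(); print(cas(st["eef_pos"]))
im,c=snap("wrist","w34.png"); cv2.imwrite("pics/k2.png",cv2.resize(im[120:400,200:440],None,fx=3.3,fy=2.1,interpolation=2))
im,c=snap("scene","s34.png"); cv2.imwrite("pics/k.png",cv2.resize(im[180:260,340:440],None,fx=8,fy=7,interpolation=2))
E
```

```text
t: 39.77
eef_pos: [0.5389, 0.1746, 0.0636]
ee_rot: [-3.112, -0.007, 1.631]
force: [3.7, -2.6, -0.8]
width: 0.0211
[-0.06511124  0.17292083]
```

View pics/k.png

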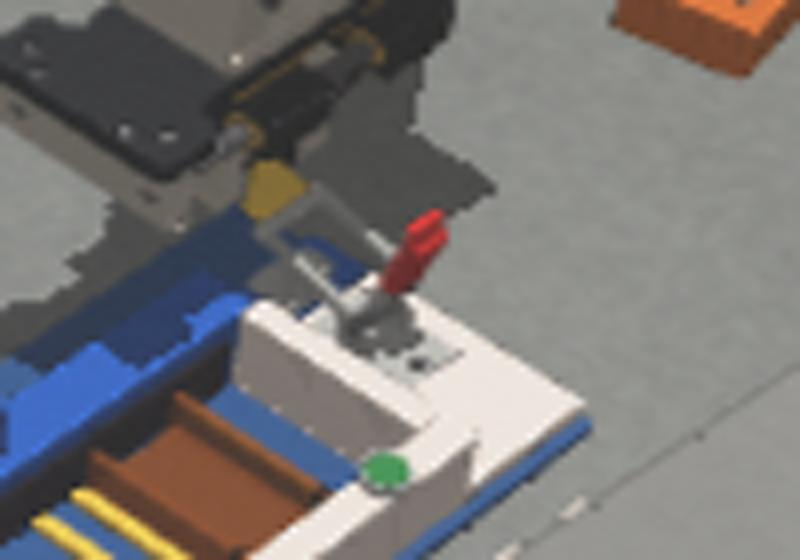

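View pics/k2.png

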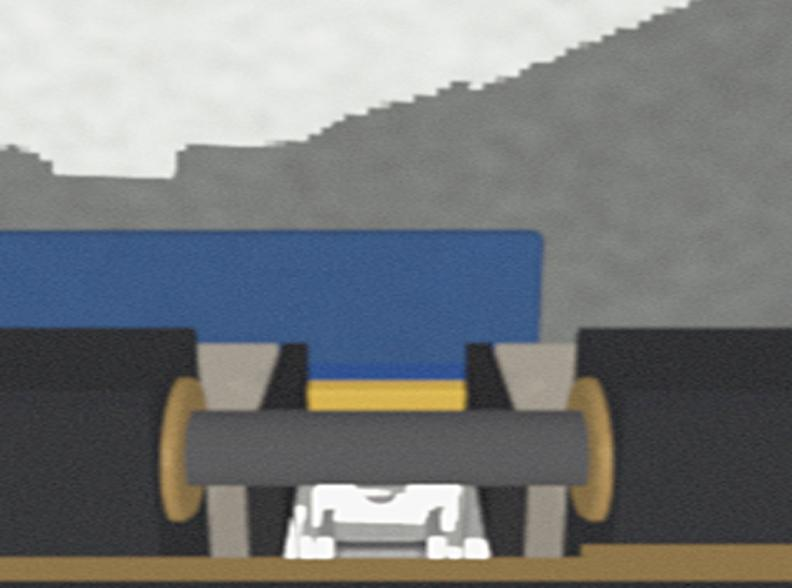

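```bash
python3 -m handwheel '[[[0.015,0,-0.005,0.004,0],[0.015,0,-0.009,0.01,0],[0.015,0,-0.011,0.017,0],[0.015,0,-0.011,0.024,0],[0.015,0,-0.01,0.03,0],[0.015,0,-0.008,0.035,0],[0.015,0,-0.007,0.037,0],[0.015,0,-0.007,0.037,0]]]' 25; python3 - <<'E'
from h import *
st=arm.get_state(); print(cas(st["eef_pos"]))
im,c=snap("scene","s35.png"); cv2.imwrite("pics/k.png",cv2.resize(im[180:260,340:440],None,fx=8,fy=7,interpolation=2))
E
```

```text
t: 40.53
eef_pos: [0.5316, 0.1746, 0.027]
ee_rot: [-3.112, -0.007, 1.632]
force: [-0.4, -0.3, -0.0]
width: 0.0153
[-0.07246756  0.17334553]
```

View pics/k.png

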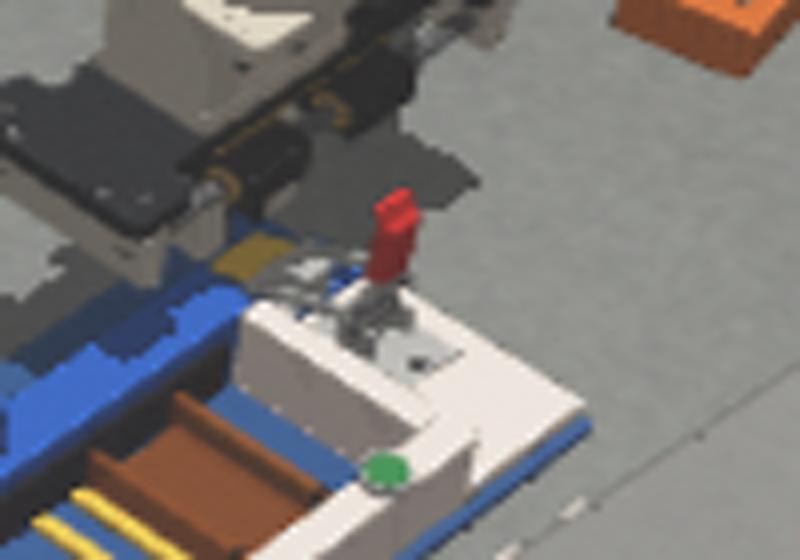

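```bash
python3 -m handwheel '[[[0.01,0,-0.002,-0.02,0],[0,0,-0.002,-0.05,0],[0,0,0,-0.09,0],[0,-0.002,0.01,-0.12,0],[0,-0.002,0.04,-0.13,0],[0,-0.002,0.075,-0.13,0],[0,-0.002,0.1,-0.13,0],[0,-0.002,0.11,-0.13,0],[0,-0.002,0.11,-0.12,0],[0,-0.002,0.11,-0.09,0],[0,-0.002,0.11,-0.06,0],[0,-0.002,0.11,-0.04,0],[0,-0.002,0.11,-0.031,0],[0,-0.002,0.105,-0.031,0],[0,-0.002,0.098,-0.031,0],[0,-0.002,0.091,-0.031,0],[0,-0.002,0.084,-0.031,0],[0,-0.002,0.077,-0.031,0],[0,-0.002,0.071,-0.031,0],[0,-0.002,0.071,-0.031,0]]]' 15; python3 - <<'E'
from h import *
st=arm.get_state(); print(cas(st["eef_pos"]))
im,c=snap("wrist","w36.png"); cv2.imwrite("pics/k2.png",cv2.resize(im[100:290,220:420],None,fx=4,fy=3,interpolation=2))
im,c=snap("scene","s36.png"); cv2.imwrite("pics/k.png",cv2.resize(im[180:260,340:440],None,fx=8,fy=7,interpolation=2))
E
```

```text
t: 42.25
eef_pos: [0.6032, 0.1772, 0.0575]
ee_rot: [-3.115, -0.008, 1.632]
force: [2.4, 0.8, 1.0]
width: 0.0006
[-0.0008485   0.17167332]
```

View pics/k2.png

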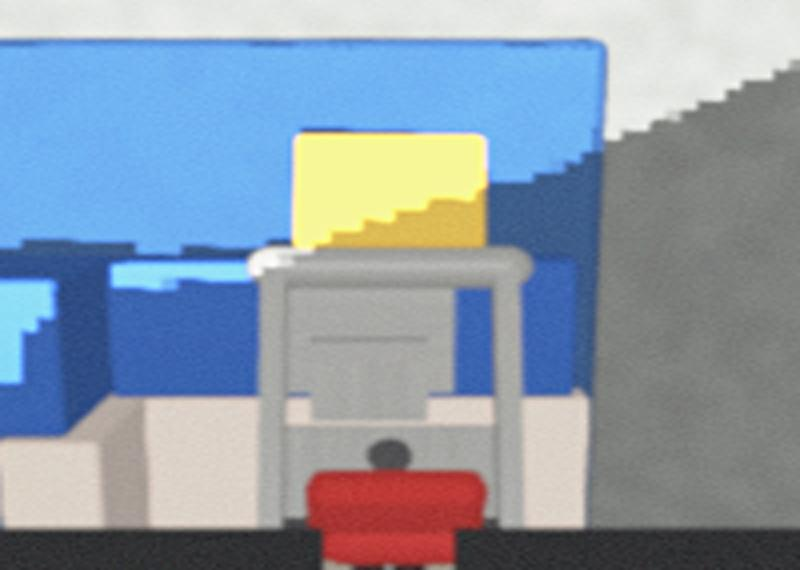

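View pics/k.png

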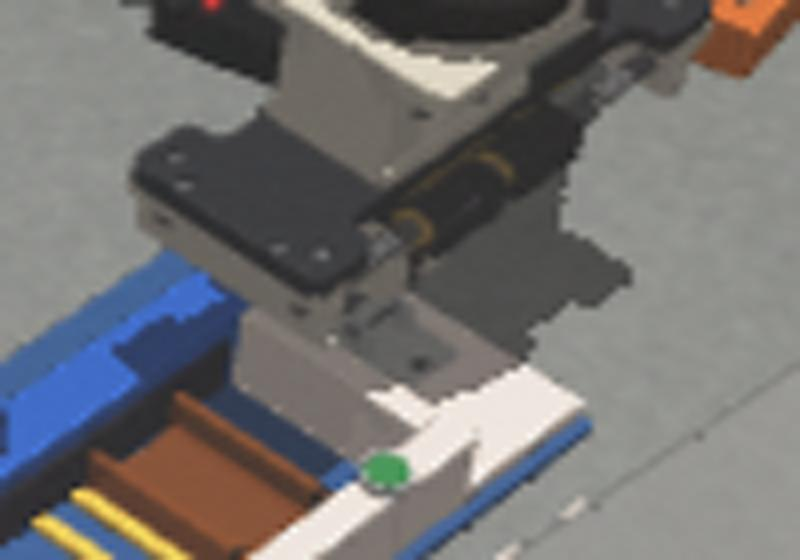

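```bash
python3 -m handwheel '[[[0,0,0.003,-0.02,0],[0,0,0.003,-0.05,0],[0,0,0.003,-0.08,0],[0,0,0.003,-0.1,0],[0,0,0.003,-0.11,0],[0,0,0.003,-0.11,0]]]' 20; python3 - <<'E'
from h import *
st=arm.get_state(); print(cas(st["eef_pos"]))
im,c=snap("wrist","w37.png"); cv2.imwrite("pics/k2.png",cv2.resize(im[100:290,220:420],None,fx=4,fy=3,interpolation=2))
im,c=snap("scene","s37.png"); cv2.imwrite("pics/k.png",cv2.resize(im[180:260,340:440],None,fx=8,fy=7,interpolation=2))
E
```

```text
t: 42.85
eef_pos: [0.6105, 0.177, 0.1693]
ee_rot: [-3.116, -0.009, 1.632]
force: [0.1, 0.7, -0.1]
width: 0.0002
[0.00650404 0.17103431]
```

View pics/k2.png

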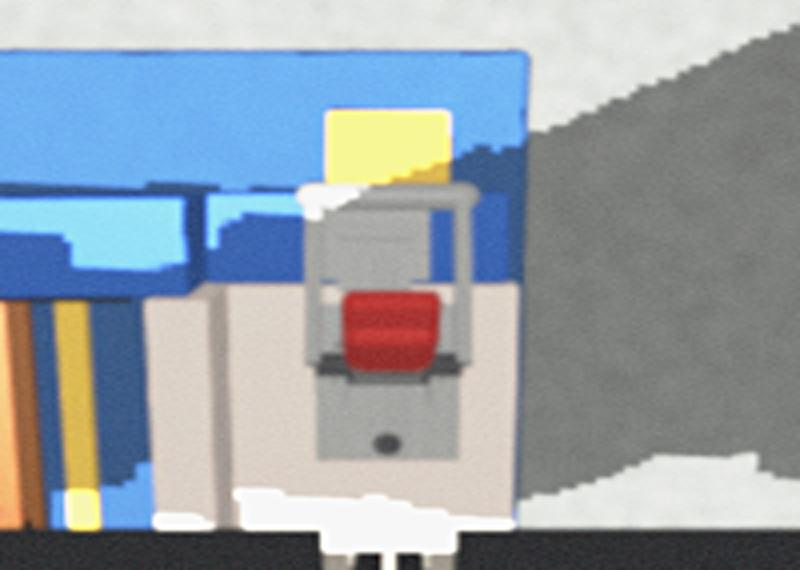

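View pics/k.png

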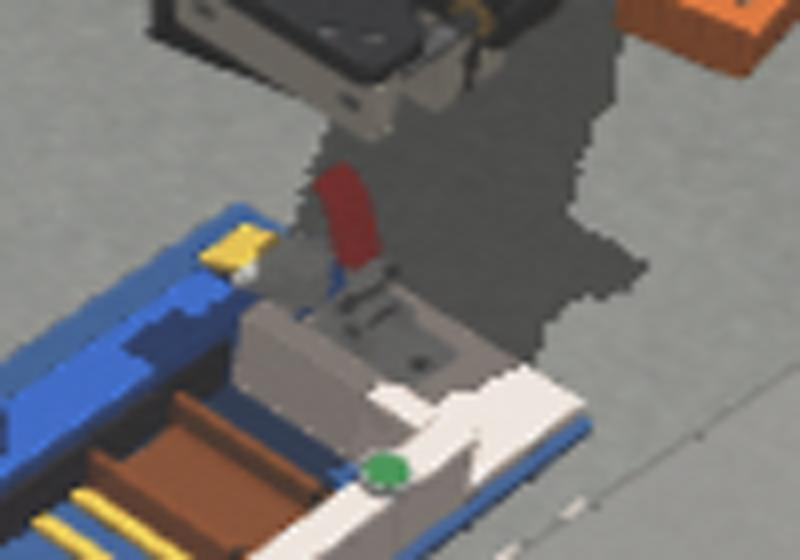

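```bash
python3 - <<'E'
from h import *
cS=cam("scene");c=cam("wrist")
W=lambda x,y:(220+x/4,100+y/3); S=lambda x,y:(340+x/8,180+y/7)
for n,w,s in(("tab",W(388,145),S(238,248)),("barL",W(310,198),S(245,272)),("red",W(391,331),S(350,215))):
    X,e=tri([(c,w),(cS,s)]); print(n,np.r_[cas(X),X[2]].round(4),np.round(e,4))
for n,p,z in(("bar",W(388,195),.028),("ear front",W(500,192),.021),("ear back",W(500,283),.021)): print(n,cas(plane(c,p,z)))
E
```

```text
tab [-0.0624  0.1724  0.0216] [0.0002 0.0002]
barL [-0.0485  0.158   0.0306] [0.0011 0.0011]
red [-0.0209  0.1732  0.0738] [0.0012 0.0012]
bar [-0.05006953  0.17225669]
ear front [-0.05063775  0.19431847]
ear back [-0.02686465  0.19475024]
```

```bash
python3 -m handwheel '[[[0,0,-0.02,0,0],[0,0,-0.05,0,0],[0,0,-0.0685,0,0],[0,0,-0.0685,0.02,0],[0,0,-0.0685,0.05,0],[0,0,-0.0685,0.08,0],[0,0,-0.0685,0.1,0],[0,0,-0.0685,0.113,0],[0,0,-0.0685,0.113,0],[0,0,-0.06,0.113,0],[0,0,-0.052,0.113,0],[0,0,-0.044,0.113,0],[0,0,-0.036,0.113,0],[0,0,-0.028,0.113,0],[0,0,-0.02,0.113,0],[0,0,-0.013,0.113,0],[0,0,-0.006,0.113,0],[0,0,0,0.113,0],[0,0,0.005,0.113,0],[0,0,0.005,0.113,0]]]' 20; python3 - <<'E'
from h import *
st=arm.get_state(); print(cas(st["eef_pos"]))
im,c=snap("wrist","w38.png"); cv2.imwrite("pics/k2.png",cv2.resize(im[100:290,220:420],None,fx=4,fy=3,interpolation=2))
E
```

```text
t: 44.62
eef_pos: [0.6111, 0.1771, 0.0523]
ee_rot: [-3.111, -0.007, 1.631]
force: [-1.1, -1.2, 0.8]
width: 0.0006
[0.00703891 0.17109239]
```

View pics/k2.png

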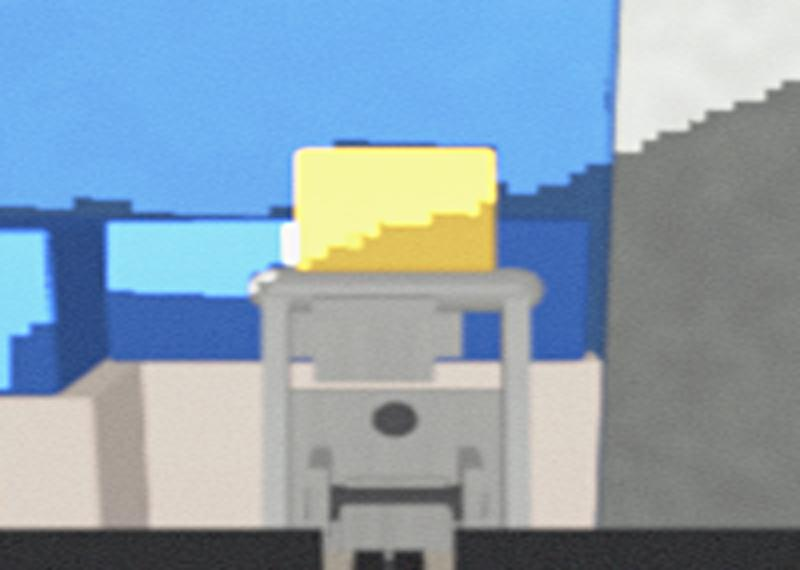

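```bash
python3 -m handwheel '[[[0,0,0.004,0,0],[0,0,0.002,-0.02,0],[0,0,0.002,-0.045,0],[0,0,0.013,-0.05,0],[0,0,0.027,-0.05,0],[0,0,0.036,-0.05,0],[0,0,0.036,-0.045,0],[0,0,0.036,-0.035,0],[0,0,0.036,-0.025,0],[0,0,0.036,-0.017,0],[0,0,0.036,-0.009,0],[0,0,0.036,-0.001,0],[0,0,0.036,0.006,0],[0,0,0.036,0.012,0],[0,0,0.036,0.017,0],[0,0,0.036,0.021,0],[0,0,0.036,0.0235,0],[0,0,0.036,0.026,0],[0,0,0.036,0.027,0],[0,0,0.036,0.027,0]]]' 20; python3 - <<'E'
from h import *
st=arm.get_state(); print(cas(st["eef_pos"]))
im,c=snap("wrist","w39.png"); cv2.imwrite("pics/k2.png",cv2.resize(im[60:290,220:420],None,fx=4,fy=2.6,interpolation=2))
E
```

```text
t: 46.33
eef_pos: [0.6459, 0.1794, 0.0271]
ee_rot: [-3.112, -0.006, 1.632]
force: [-7.4, -0.8, 20.4]
width: 0.0003
[0.04191023 0.17127106]
```

View pics/k2.png

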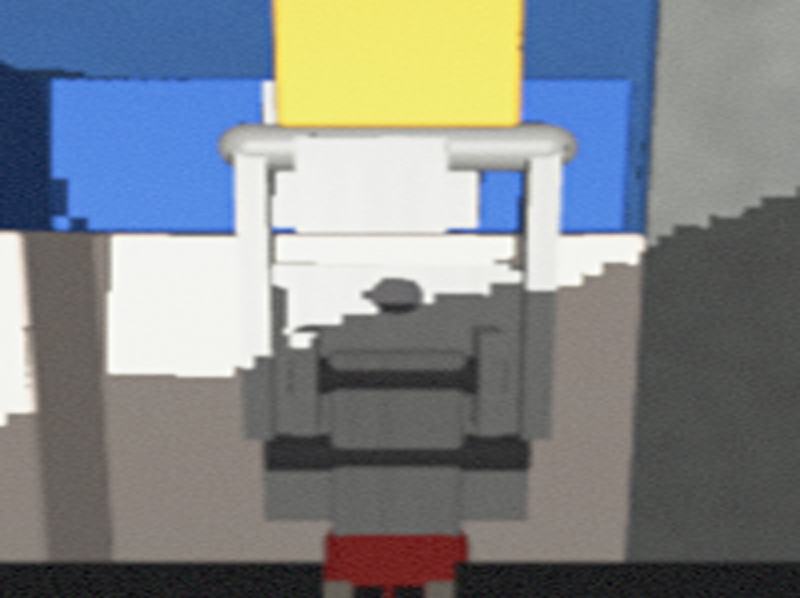

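Left latch is closed with the lip over the bar. Now raise, back off to an open view, and check everything.

```bash
python3 -m handwheel '[[[0,0,0,-0.02,0],[0,0,0,-0.06,0],[0,-0.02,0,-0.1,0],[0,-0.06,0,-0.13,0],[0,-0.1,0,-0.15,0],[0,-0.14,0,-0.17,0],[0,-0.165,0,-0.18,0],[0,-0.171,0,-0.18,0],[0,-0.171,0,-0.18,0],[0,-0.171,0,-0.18,0]]]' 20; python3 - <<'E'
from h import *
st=arm.get_state(); print(cas(st["eef_pos"]))
im,c=snap("wrist","w40.png")
im,c=snap("scene","s40.png"); cv2.imwrite("pics/k.png",cv2.resize(im[190:340,250:430],None,fx=4.4,fy=4,interpolation=2))
E
```

```text
t: 47.22
eef_pos: [0.6612, 0.0072, 0.2055]
ee_rot: [-3.111, -0.007, 1.63]
force: [0.4, -0.3, -0.9]
width: 0.0004
[ 0.04685477 -0.00148167]
```

View pics/w40.png

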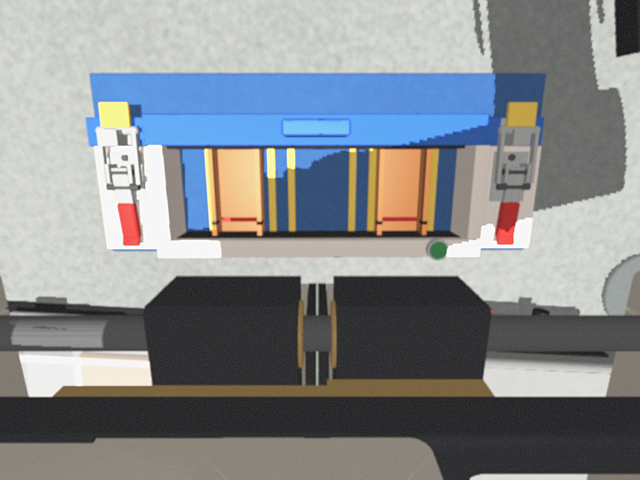

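View pics/k.png

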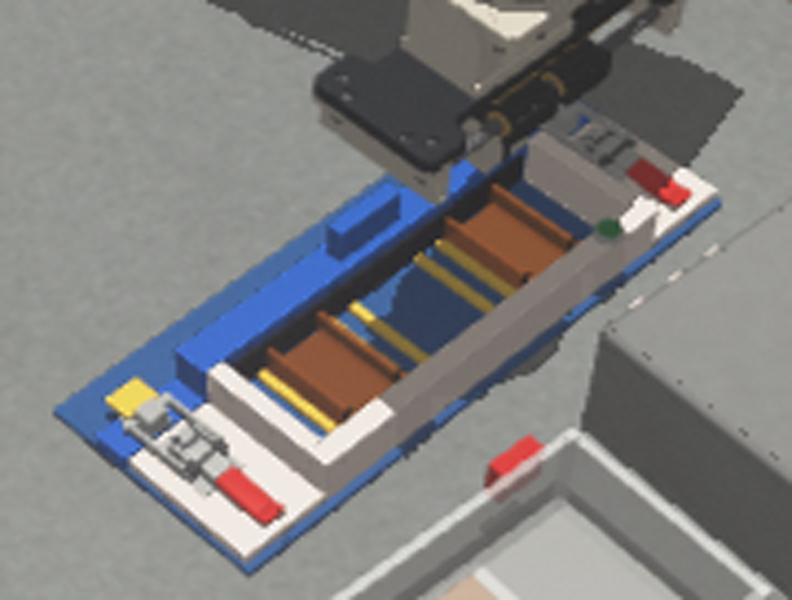

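```bash
python3 - <<'E'
from h import *
im=cv2.imread("pics/w40.png"); 
a=cv2.resize(im[140:265,190:290],None,fx=4,fy=4.5,interpolation=2);b=cv2.resize(im[140:265,350:450],None,fx=4,fy=4.5,interpolation=2)
cv2.imwrite("pics/k.png",np.hstack([a,b]))
c=cam("wrist")
for n,uv,z in(("plate corner L",(91,73),.008),("plate corner R",(544,74),.008),("gate front L",(200,115.5),.05),("gate front R",(440,116),.05),("gate seal",(200,147.5),.05),("gate seal R",(440,147.5),.05),("ear endL",(88,130),.021),("ear endR",(542,130),.021),("fin L",(282,127),.08),("fin R",(350,127),.08),("wall inner?",(320,233),.008)): print(n,cas(plane(c,uv,z)).round(4))
E
```

```text
plate corner L [-0.0844 -0.1947]
plate corner R [-0.0848  0.2005]
gate front L [-0.0457 -0.0907]
gate front R [-0.0458  0.0987]
gate seal [-0.0212 -0.0923]
gate seal R [-0.0216  0.1005]
ear endL [-0.0361 -0.1964]
ear endR [-0.037   0.1978]
fin L [-0.0352 -0.0239]
fin R [-0.0353  0.025 ]
wall inner? [0.0575 0.0048]
```

View pics/k.png

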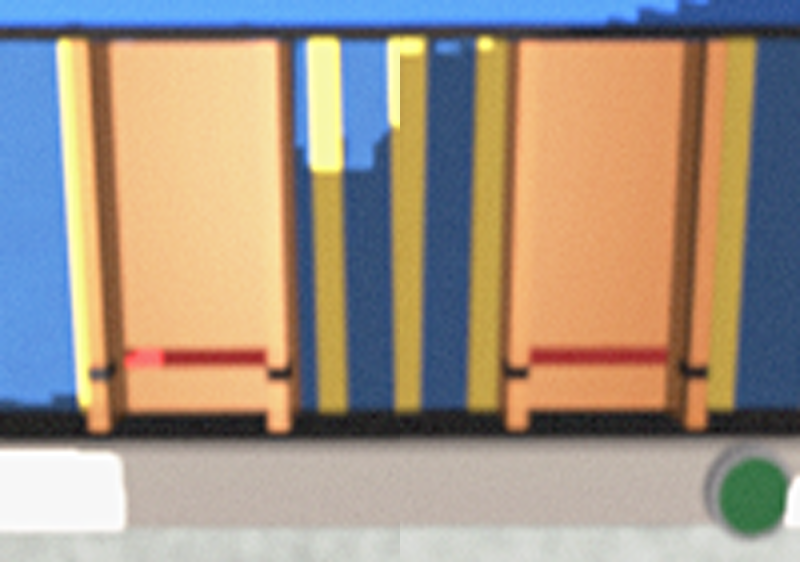

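```bash
python3 - <<'E'
from h import *
c=cam("wrist")
W=lambda x,y:((x/4+190) if x<400 else ((x-400)/4+350),140+y/4.5)
for n,p,o in(("A far",W(669,355),-.018),("A mid",W(681,200),-.018),("A near",W(687,50),-.018),("C far",W(125,355),.018),("C mid",W(115,200),.018),("C near",W(109,50),.018)):
    q=cas(plane(c,p,.012)); print(n,q.round(4),"centre y",round(q[1]+o,4))
for n,p,z,y in(("rib a right",W(482,390),.013,.0495),("rib a left",W(722,390),.013,.1055),("rib c left",W(333,390),.013,-.0425),("rib b",W(410,390),.013,.0315)): print(n,cas(plane(c,p,z)).round(4),y)
for n,p in(("A end",W(600,410)),("C end",W(195,410)),("wallbase",W(340,412))): print(n,cas(plane(c,p,.012 if n!="wallbase" else .008)).round(4))
E
```

```text
A far [0.043  0.0963] centre y 0.0783
A mid [0.0109 0.097 ] centre y 0.079
A near [-0.019   0.0964] centre y 0.0784
C far [ 0.0432 -0.0879] centre y -0.0699
C mid [ 0.0111 -0.0884] centre y -0.0704
C near [-0.0186 -0.088 ] centre y -0.07
rib a right [0.0503 0.0523] 0.0495
rib a left [0.0503 0.109 ] 0.1055
rib c left [ 0.0504 -0.0392] -0.0425
rib b [0.0503 0.0353] 0.0315
A end [0.0548 0.0806]
C end [ 0.0548 -0.072 ]
wallbase [ 0.0561 -0.0382]
```

```bash
python3 - <<'E'
from h import *
im,c=snap("scene","s41.png"); d=cv2.absdiff(im,cv2.imread("pics/scene0.png")).max(2)
for n,(x,y) in dict(comb=(403,160),pip=(190,280),tips=(177,370),rack=(435,171),flask=(460,208),buffer=(243,375),dish=(162,330),blacktray=(373,183),turq=(348,159)).items(): print(n,(d[y-12:y+12,x-12:x+12]>40).mean().round(2))
st=arm.get_state(); print(st["force"],st["eef_pos"]); arm.job_done()
E
```

```text
comb 0.17
pip 0.0
tips 0.0
rack 0.0
flask 0.0
buffer 0.0
dish 0.0
blacktray 0.39
turq 0.51
[-0.01050776 -0.11489998 -0.69710201] [0.6611967  0.00880373 0.20493206]
the job is handed in; nothing more can be done
```

View pics/s41.png

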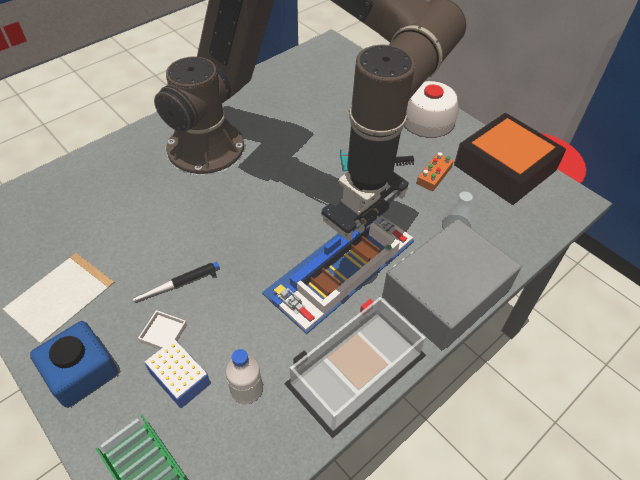

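I put both amber trays that were on the bench into lanes a and c, set the gate home with its sealing strip towards them, and closed both latches. I handed the job in at about 47 s. No verdict is reported, so this rests on my own checks.

**Trays:** Each was pushed against the end wall and its rib until the wrist felt contact (8 to 15 N). In the last wrist view, corrected for about 3 mm of y offset seen on the ribs, tray y came out at about +75.3 mm and -73.4 mm (home is 74.5 and -73.5). Both tray ends read within about 1.3 mm of the wall.

**Gate:** It stands square, its sealing face at about x -22 mm against the -23 mm bearing faces, and within about 1 mm of centre.

**Latches:**
- Both cross bars were seen under the keeper lips, and both levers were pressed flat (13 N and 20 N).
- I did not measure the lever angles or the bail forces directly.
- On the right latch, my first press on the tab pushed the lever back and left the bar lying on top of the lip. I swung the lever forward again and it hooked properly.

**Other checks that disagreed or were limited:**
- Raised wrist views were off by 2 to 4 mm, so I checked positions against the caster's own features.
- A before/after picture comparison flagged the comb and the black and turquoise look-alike trays. In the last picture the arm stands in front of them and hides most of that area, so that check could not settle it. I did not go near any of them. The other five bench items showed no change.

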